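Sleeve the bare studs of a rail and load it into the bench press

TASK

Some studs of the steel rail on the press bed still lack their spacer sleeve: slide one of the loose sleeves fully down over every bare stud, one to a stud. Then push the rail along its bed, under the press, right up against the end stop, and after that throw the hand-valve lever fully over, towards the press, to start it. Put any loose sleeves left over into the open grey stock bin, and leave the other things on the bench where they are.

Things in the scene. Friction and masses are not known exactly. Their poses are not given: they have to be found in the camera images.
- press: Fixed press. Origin: bench level, on the channel's centre line, below the platen's entrance face; +x = direction the rail is pushed in, robot on the -y side. In mm: bed top z 20 from x -335 (open end) to end stop face x 186, edges y +-50; channel 60 wide, guide tops z 28; platen x 0..190, underside z 70; pillars, top plate y +-80, z 173; cylinder to z 273. Rail home: its origin at x 66, y 0, z 20.
- rail: Loose steel rail, 0.4-0.8 kg, on the bed between the guides, in mm: 240 (x) by 56, 10 thick. Origin: centre of underside; +x = front end, into the press. Five studs on the centre line at x 100, 62, 24, -14, -52: 12 dia, 34 high above the rail's top, last 4 tapered; they pass 6 under the platen. Tail end (x -120): upturned flange 34 wide, 4 thick, 26 high, to push on; ends 54 outside the press.
- valve (a joint): Hand-valve lever on the robot's side of the press, rad: 0 to 0.15 at the start (leaning to the press's -x, towards the loading end), 1.1 thrown right over to its +x. Turns about a line along the press's y through x 55, y -152, z 42 mm of its frame; moves with about 1 N, stays where left. The block below is 70 x 50 mm, top at z 45 mm.
- valve_tip (a point): Centre of the 26 mm black ball on top of the hand-valve lever, 85 mm from its hinge.
- bin: The open grey stock bin for sleeves, fixed on the bench: 110 mm (its x) by 140 mm (its y), 50 mm high, walls and floor 4 mm. Origin at the centre of its underside.
- stud_1 (a point): Point on the axis of the rail's stud number 1 (1 is nearest the front end), 15 mm above the rail's top: where the centre of a fully seated sleeve lies. z along the stud. The stud's tip is 19 mm higher.
- stud_2 (a point): Point on the axis of the rail's stud number 2 (1 is nearest the front end), 15 mm above the rail's top: where the centre of a fully seated sleeve lies. z along the stud. The stud's tip is 19 mm higher.
- stud_3 (a point): Point on the axis of the rail's stud number 3 (1 is nearest the front end), 15 mm above the rail's top: where the centre of a fully seated sleeve lies. z along the stud. The stud's tip is 19 mm higher.
- stud_4 (a point): Point on the axis of the rail's stud number 4 (1 is nearest the front end), 15 mm above the rail's top: where the centre of a fully seated sleeve lies. z along the stud. The stud's tip is 19 mm higher.
- stud_5 (a point): Point on the axis of the rail's stud number 5 (1 is nearest the front end), 15 mm above the rail's top: where the centre of a fully seated sleeve lies. z along the stud. The stud's tip is 19 mm higher.
- fitted_1: Plain steel spacer sleeve already fitted on stud 1 (same kind as the loose ones); absent (None) in starts where that stud is bare.
- fitted_2: Plain steel spacer sleeve already fitted on stud 2 (same kind as the loose ones); absent (None) in starts where that stud is bare.
- fitted_3: Plain steel spacer sleeve already fitted on stud 3 (same kind as the loose ones); absent (None) in starts where that stud is bare.
- fitted_4: Plain steel spacer sleeve already fitted on stud 4 (same kind as the loose ones); absent (None) in starts where that stud is bare.
- fitted_5: Plain steel spacer sleeve already fitted on stud 5 (same kind as the loose ones); absent (None) in starts where that stud is bare.
- spare_1: Loose plain steel spacer sleeve: a tube 26 mm outside, 14 mm bore, 30 mm high, 85 g, standing on the bench between the robot and the bed. Origin at its centre (mid-height, on its axis), z along its axis; either way up is the same. May be absent (None).
- spare_2: Loose plain steel spacer sleeve: a tube 26 mm outside, 14 mm bore, 30 mm high, 85 g, standing on the bench between the robot and the bed. Origin at its centre (mid-height, on its axis), z along its axis; either way up is the same. May be absent (None).
- spare_3: Loose plain steel spacer sleeve: a tube 26 mm outside, 14 mm bore, 30 mm high, 85 g, standing on the bench between the robot and the bed. Origin at its centre (mid-height, on its axis), z along its axis; either way up is the same. May be absent (None).
- spare_4: Loose plain steel spacer sleeve: a tube 26 mm outside, 14 mm bore, 30 mm high, 85 g, standing on the bench between the robot and the bed. Origin at its centre (mid-height, on its axis), z along its axis; either way up is the same. May be absent (None).
- spare_5: Loose plain steel spacer sleeve: a tube 26 mm outside, 14 mm bore, 30 mm high, 85 g, standing on the bench between the robot and the bed. Origin at its centre (mid-height, on its axis), z along its axis; either way up is the same. May be absent (None).
- spare_6: Loose plain steel spacer sleeve: a tube 26 mm outside, 14 mm bore, 30 mm high, 85 g, standing on the bench between the robot and the bed. Origin at its centre (mid-height, on its axis), z along its axis; either way up is the same. May be absent (None).
- ratchet: Not part of the job, to be left alone: a ratchet wrench with black grip and a socket, 210 mm long, lying beyond the bin.
- glue: Not part of the job, to be left alone: a small standing bottle of thread locker, 36 mm across, 100 mm high, between the bin and the press.
- screws: Not part of the job, to be left alone: an open white carton of screws, 130 x 90 x 50 mm, beyond the loading end of the bed.
Mind the look-alikes: they are no part of the job. Leave any pink or red look-alike of the spare_5 alone.

How it is judged:
By the outcome, as a careful person would: the job done as asked, in the order asked, and still so for the second after the job is handed in, with the robot touching nothing.
Of fitted_1, fitted_2, fitted_3, fitted_4, fitted_5 only 1 to 2 are there at a start; the rules pass over those that are not, and their reading is None.
Of spare_1, spare_2, spare_3, spare_4, spare_5, spare_6 only 5 to 6 are there at a start; the rules pass over those that are not, and their reading is None.
At some moment in a run one of spare_1, spare_2, spare_3, spare_4, spare_5, spare_6 may be knocked a few centimetres aside while the robot is not near it.
It also fails if it takes over 208 s, if anything falls off the work surface, if the arm or the gripper's body presses on something with over 40 N, if the wrist force passes 120 N, or if a joint passes its speed limit or range.

ROBOT

A 6-joint arm with a two-finger parallel gripper is mounted at the origin on the work surface. World frame = base frame: x ahead of the robot, y to its left, z up, the work surface at z = 0. Lengths are in m, angles in degrees, forces in N, time in s.
With the tool pointing down it reaches from about 0.25 to 0.725 m from the base axis. Payload 9.7 kg.
Tool frame: the origin (TCP) lies on the centre line of the jaws, within the pads' length; the fingertips stand 14 mm ahead of it and the grasp point (between the pads) lies 5 mm behind it; z points along the fingers, y is the line along which they close (so a half turn about z gives the same grasp; the last joint's range is limited). The gripper opens to 85 mm and grips with 20 to 120 N. Pads are 22 mm wide; open, the fingers measure 114 mm over their backs; the gripper's body (76 mm by 85 mm) begins 54 mm behind the grasp point. The pads swing forward as they close: fully open they stand 13 mm farther back than shut.
Start: joints at [73.052, 4.979, 10.078, 95.1, 0, 90], TCP at [0.16, 0.526, 0.223] pointing down, gripper open.
Joint ranges: [-179.16, 179.16], [-48.56, 103.87], [-65.8, 70.77], [-126.05, 130.52], [-82.76, 87.17], [-180, 180]. Speed limits (degrees/s): [127.2, 127.2, 147.25, 180, 180, 180].

INTERFACE

Orientations are given as [roll, pitch, yaw] about the fixed x, y, z axes, in that order (R = Rz(yaw) Ry(pitch) Rx(roll)).
In Python, from workcell import bot, camera, get_calibration, ticket gives the robot as it stands. The module is installed in compiled form; this text tells all that it offers.
- The arm moves only by the tool send_rows, never from a script. Its arguments are lists of equal length, an entry for each row: "linear": the shift along the tool's x, y, z in m, a list of three; "twist": the turn, a rotation vector about the tool's x, y, z in units of 10 degrees (1.0 is 10 degrees), a list of three; "gripper": the opening in per cent of the stroke, from 0 (shut) to 100 (fully open). In form: {"linear": [[x, y, z], ...], "twist": [[wx, wy, wz], ...], "gripper": [gripper, ...]}. A call has 1 to 8 rows; each row shifts and turns the commanded pose from where the row before left it, along the tool's axes as they then stand; what a row does not reach is not made up. A row lasts 1/8 s, in which the tool goes at most 62.5 mm and 10.7 degrees, less where a joint would pass 70% of its speed; a pose out of reach is approached as far as the arm can. A call with a gripper value outside its range is refused whole. The fingers move at their own pace and stop on an object; "grip_force" is the grip in N (left out, the last holds). Time passes only in rows, so rows that do not move let the fingers close. It gives the time, the measured TCP pose, the force, the opening and the grip force at its end, in the units of the state.
- bot.get_obs(): the state, without advancing time (a new reading comes with each control period).
- camera(name): name is "scene" or "top"; returns the picture (420x560x3 uint8, red, green, blue); there is no depth.
- get_calibration(name): a dict with "fx", "fy", "cx", "cy" (pixels), "k1" (the pictures are not rectified: a ray, as slopes to the right and down, at radius r is drawn at 1 + k1 r^2 times it, then the intrinsics apply), "origin" and "orientation" of the camera in the world. Camera axes: x right, y down, z forward; pixel columns grow to the right and rows downward; lengths in m; the calibration is good to about 2 mm. A picture is of the moment at which its call begins. get_calibration takes no time and is no camera call.
- ticket.job_done(): hands the job in; it is judged then, once.
The state is a dict: "time": time; "q": joint angles; "qd": joint speeds; "joint_efforts": joint torques, N m; "ee_pos": TCP position; "tcp_rot": TCP orientation; "wrist_force": force on the tool from outside, world axes, zero at the start; "torque": the same for the moment, N m; "opening": finger opening in m; "grasp_force": force on a finger pad.
Only numpy, scipy, OpenCV 4.12 (cv2) and the standard library are available. Lean on these libraries where they do the work, as an engineer would, in place of code of your own. Each camera call takes 0.05 s, during which the arm holds its last target. There are 200 camera calls.

## Working session

There is one attempt and no reset: what is moved stays moved. The work goes in short steps, Python scripts to look and compute and a tool call to move; the robot and the scene stay as the last step left them, time stands still between calls to the robot, and variables do not carry over. Pictures are saved under pics/ and viewed, at most 14 in all, crops included, and the job is handed in when it is done.

Besides the shell and the picture viewer there is one more tool, called after "Request:" as a command line: name --argument value ..., lists and objects as JSON in quotes. send_rows: Moves the arm, as the interface text tells. Its arguments: {"type":"object","properties":{"linear":{"type":"array"},"twist":{"type":"array"},"gripper":{"type":"array"},"grip_force":{"type":"number"}},"required":["linear","twist","gripper"]}

```bash
mkdir -p pics; cat > h.py <<'E'
import numpy as np, cv2
from scipy.spatial.transform import Rotation as R
from workcell import bot, camera, get_calibration, ticket
def cal(n):
    c=get_calibration(n); o=np.array(c['origin'],float); q=np.array(c['orientation'],float)
    M=R.from_euler('xyz',q,degrees=True).as_matrix() if q.size==3 else q.reshape(3,3)
    return c,o,M
def proj(n,P):
    c,o,M=cal(n); p=(np.atleast_2d(P)-o)@M; s=p[:,:2]/p[:,2:]; s=s*(1+c['k1']*(s**2).sum(1,keepdims=True))
    return s*[c['fx'],c['fy']]+[c['cx'],c['cy']]
def ray(n,uv):
    c,o,M=cal(n); d=(np.array(uv,float)-[c['cx'],c['cy']])/[c['fx'],c['fy']]; s=d.copy()
    for _ in range(20): s=d/(1+c['k1']*(s@s))
    return o,M@np.r_[s,1]
def atz(n,uv,z):
    o,d=ray(n,uv); return o+d*(z-o[2])/d[2]
def snap(n,f=None):
    im=camera(n)
    if f: cv2.imwrite('pics/'+f,cv2.cvtColor(im,cv2.COLOR_RGB2BGR))
    return im
E
python3 - <<'E'
from h import *
for n in('scene','top'):
    im=snap(n); cv2.imwrite(f'pics/{n}0.png',cv2.resize(im[:,:,::-1],(800,600),interpolation=cv2.INTER_CUBIC)); cv2.imwrite(f'pics/{n}0_raw.png',im[:,:,::-1]); print(get_calibration(n))
print(bot.get_obs())
E
```

```text
{'fx': 496.3822463669865, 'fy': 496.3822463669865, 'cx': 283.1973498151475, 'cy': 203.4614017309144, 'k1': 0.03645109127903057, 'origin': array([1.13274073, 0.06983007, 1.11309054]), 'orientation': array([-146.71363684,   -0.9070223 ,   99.45015839])}
{'fx': 482.28038168094645, 'fy': 482.28038168094645, 'cx': 280.1600218219875, 'cy': 213.59677207609155, 'k1': -0.08947363324941633, 'origin': array([ 0.37063191, -0.02571672,  1.22705397]), 'orientation': array([-1.74178675e+02,  1.47785039e-01, -8.93990747e+01])}
{'time': 0.1, 'q': array([7.30510119e+01, 5.00884926e+00, 1.00376597e+01, 9.51007016e+01,
       1.23036002e-05, 8.99978817e+01]), 'qd': array([-0.05728098, -0.01552001,  0.08927853, -0.09873782, -0.09812466,
       -0.03851046]), 'joint_efforts': array([ 7.49187820e-04, -5.21559334e+01,  4.65654337e+01,  1.61009200e-02,
        1.27683140e-05, -8.12608562e-06]), 'ee_pos': array([0.16026845, 0.52588883, 0.22223339]), 'tcp_rot': array([-1.79928109e+02, -1.49614554e-05,  1.63053130e+02]), 'wrist_force': array([-0.19254345,  0.07225146,  0.11016407]), 'torque': array([ 0.00429713, -0.0293575 ,  0.03069211]), 'grasp_force': 0.0, 'opening': 0.08529352993859154}
```

View pics/scene0.png

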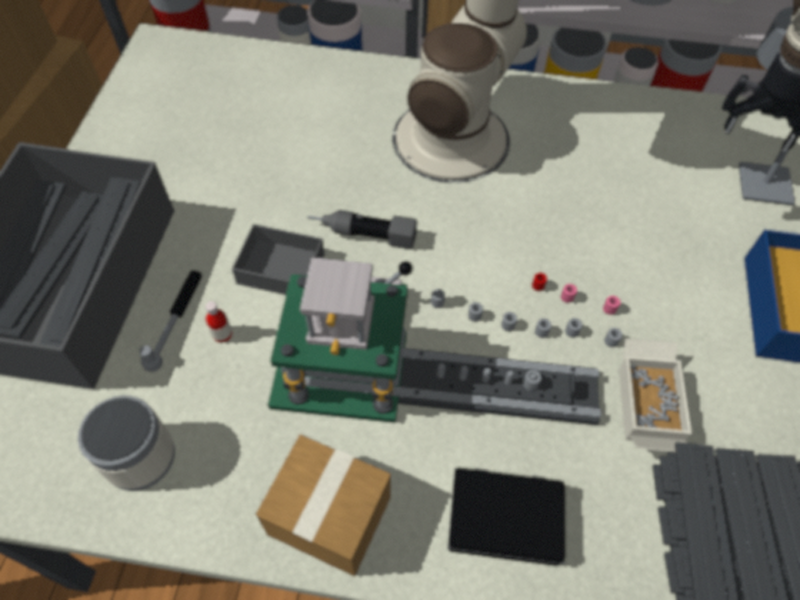

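View pics/top0.png

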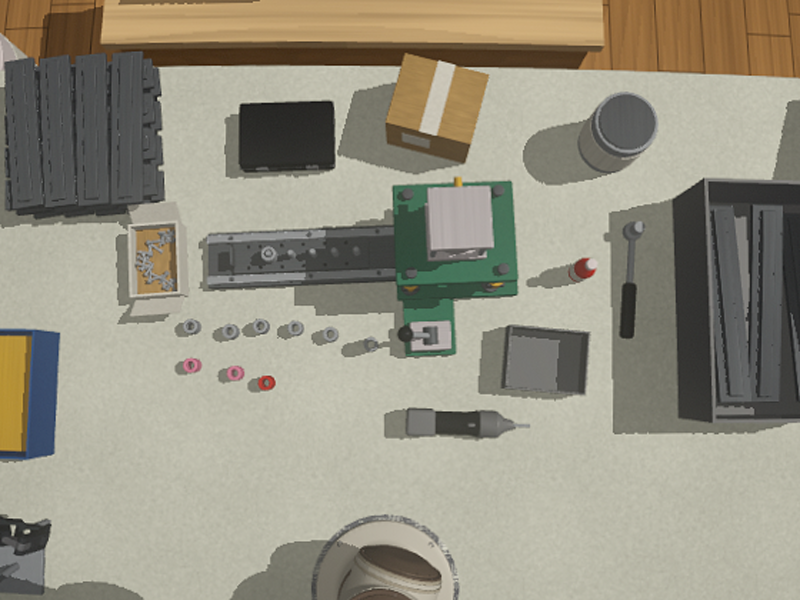

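Top picture: the rail is at (205–395, 255) with one sleeve on a stud at about (268, 254). Grey sleeves stand at (191,327), (231,330), (261,326), (296,327), (330,334) and probably (372,344). The pink and red look-alikes at (191,365), (235,372) and (266,382) stay put. I'll enlarge to confirm.

```bash
python3 - <<'E'
from h import *
t=cv2.imread('pics/top0_raw.png'); s=cv2.imread('pics/scene0_raw.png')
# top crop x 115..335, y 150..280 ; scene crop 
a=cv2.resize(t[150:280,115:335],(800,473),interpolation=cv2.INTER_CUBIC)
b=cv2.resize(s[175:305,255:475],(800,473),interpolation=cv2.INTER_CUBIC)
cv2.imwrite('pics/c1.png',a); cv2.imwrite('pics/c2.png',b)
E
```

```text
(no output)
```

View pics/c1.png

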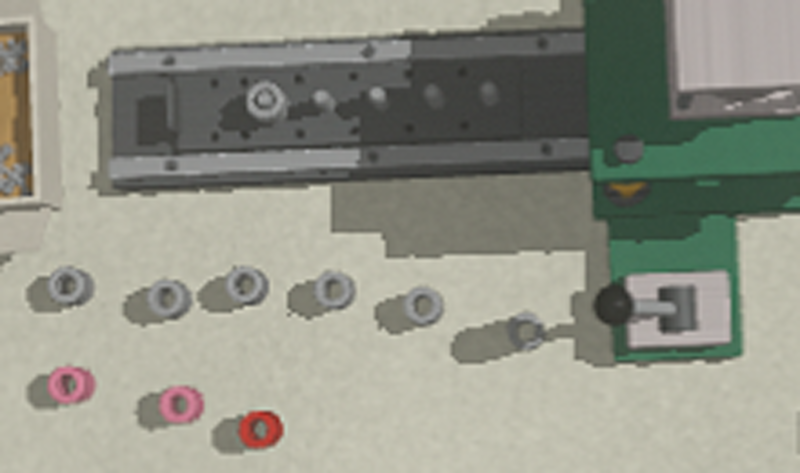

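View pics/c2.png

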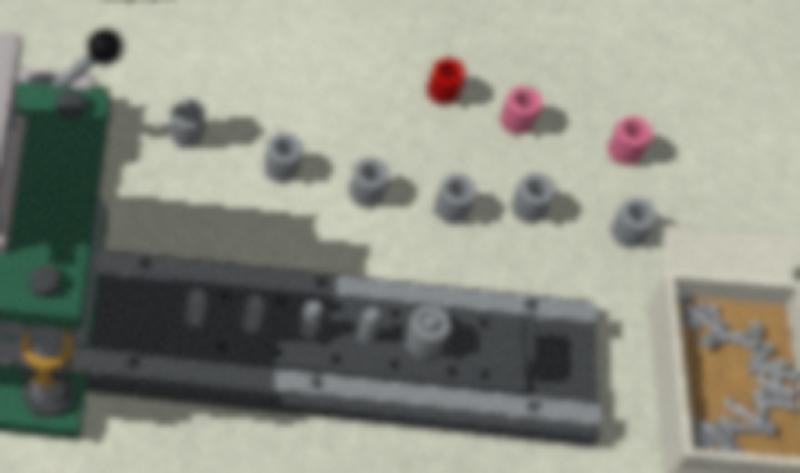

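Studs 1–4 are bare and stud 5 (tail end) carries a sleeve. There are six grey spares. In the enlarged top crop they are at (67,286), (168,298), (246,285), (334,290), (423,305) and (527,330), the last one in the lever's shadow. The pink/red tubes at (70,385), (181,404) and (260,430) are the look-alikes, so I leave them. Next I fit the poses.

```bash
cat > fit.py <<'E'
from h import *
from scipy.optimize import minimize
from scipy.ndimage import map_coordinates
def grad(im):
    g=cv2.GaussianBlur(im.astype(np.float32).mean(2),(0,0),0.8)
    return np.hypot(cv2.Sobel(g,5,1,0),cv2.Sobel(g,5,0,1)).clip(0,150)
def score(G,uv): return map_coordinates(G,[uv[:,1],uv[:,0]],order=1).mean()
th=np.linspace(0,2*np.pi,60)
def circ(c,r): return np.c_[c[0]+r*np.cos(th),c[1]+r*np.sin(th),0*th+c[2]]
def resamp(p,n=120):
    p=np.vstack([p,p[:1]]); d=np.r_[0,np.cumsum(np.hypot(*np.diff(p,axis=0).T))]; t=np.linspace(0,d[-1],n)
    return np.c_[np.interp(t,d,p[:,0]),np.interp(t,d,p[:,1])]
def cyl(n,x,y,z0,z1,r,r1=None):
    uv=proj(n,np.vstack([circ((x,y,z0),r),circ((x,y,z1),r1 or r)])).astype(np.float32)
    return resamp(cv2.convexHull(uv)[:,0])
def best(f,x0,step,span=None):
    b=None
    for k in range(12):
        x=np.array(x0)+(np.random.default_rng(k).uniform(-1,1,len(x0))*np.array(step)*(k>0))
        sim=np.vstack([x]+[x+np.eye(len(x0))[i]*step[i] for i in range(len(x0))])
        r=minimize(lambda p:-f(p),x,method='Nelder-Mead',options=dict(initial_simplex=sim,xatol=1e-5,fatol=1e-3,maxiter=600))
        if b is None or r.fun<b.fun: b=r
    return b.x,-b.fun
def sleeve_score(G,n,p,z0=0.):
    return score(G,cyl(n,*p,z0,z0+.03,.013))+.7*score(G,proj(n,circ((*p,z0+.03),.007)))+.5*score(G,proj(n,circ((*p,z0+.03),.013)))
def press_pts(n,p,P):
    c,s=np.cos(p[2]),np.sin(p[2]); P=np.array(P,float)
    return proj(n,np.c_[p[0]+c*P[:,0]-s*P[:,1],p[1]+s*P[:,0]+c*P[:,1],P[:,2]])
def w(p,x,y): c,s=np.cos(p[2]),np.sin(p[2]); return p[0]+c*x-s*y,p[1]+s*x+c*y
xs=np.linspace(-.335,-.06,80)
def bed_score(G,n,p):
    t=0
    for y in(-.05,-.03,.03,.05): t+=score(G,press_pts(n,p,[(x,y,.028) for x in xs]))
    for a,b in((-.05,-.03),(.03,.05)): t+=score(G,press_pts(n,p,[(-.335,y,.028) for y in np.linspace(a,b,10)]))*.7
    return t
def rail_score(G,n,p,s,fit=(5,),dy=0):
    t=0
    for i,x in enumerate((.1,.062,.024,-.014,-.052),1):
        X=w(p,s+x,dy)
        t+=sleeve_score(G,n,X,.03)/2.2 if i in fit else score(G,cyl(n,*X,.03,.064,.006,.0045))
    return t
E
python3 - <<'E'
from fit import *
ims={n:cv2.imread(f'pics/{n}0_raw.png') for n in('top','scene')}; G={n:grad(ims[n]) for n in ims}
raw=lambda c:(115+c[0]*.275,150+c[1]*.275)
a=atz('top',raw((110,120)),.028); b=atz('top',raw((585,102)),.028); s5=atz('top',raw((265,99)),.06); s1=atz('top',raw((488,90)),.064)
d=(b-a)[:2]; yaw=np.arctan2(d[1],d[0]); L=d/np.hypot(*d); p0=np.r_[a[:2]+.335*L,yaw]
s0=((s5-a)[:2]@L-.335+.052+(s1-a)[:2]@L-.335-.1)/2
print('init',p0.round(4),np.degrees(yaw),s0)
for ns in(['top'],['scene'],['top','scene']):
    pb,v=best(lambda p:sum(bed_score(G[n],n,p) for n in ns),p0,[.004,.004,.015])
    r,v2=best(lambda q:sum(rail_score(G[n],n,pb,q[0],dy=q[1]) for n in ns),[s0,0],[.006,.003])
    print(ns,'press',pb.round(4),np.degrees(pb[2]).round(2),round(v,1),'rail',r.round(4),round(v2,1),'stud1',np.round(w(pb,r[0]+.1,r[1]),4),'stud4',np.round(w(pb,r[0]-.014,r[1]),4))
for c in((67,286),(168,298),(246,285),(334,290),(423,305),(527,330)):
    x0=atz('top',raw(c),.03)[:2]
    print([best(lambda p:sum(sleeve_score(G[n],n,p) for n in ns),x0,[.004,.004])[0].round(4).tolist() for ns in(['top'],['scene'],['top','scene'])])
o=atz('top',(545/800*560,360/600*420),.004);print('bin',o.round(3), 'corners',[atz('top',(u*.7,v*.7),.05).round(3)[:2] for u,v in((506,326),(589,330),(584,395),(502,387))])
E
```

```text
init [ 0.5829 -0.013  -1.5243] -87.33786017424269 -0.16793555844286107Traceback (most recent call last):
  File "<stdin>", line 9, in <module>
  File "fit.py", line 21, in best
    r=minimize(lambda p:-f(p),x,method='Nelder-Mead',options=dict(initial_simplex=sim,xatol=1e-5,fatol=1e-3,maxiter=600))
    res = _minimize_neldermead(fun, x0, args, callback, bounds=bounds,
                               **options)
    fxr = func(xr)
    fx = function(np.copy(x), *(wrapper_args + args))
  File "fit.py", line 21, in <lambda>
    r=minimize(lambda p:-f(p),x,method='Nelder-Mead',options=dict(initial_simplex=sim,xatol=1e-5,fatol=1e-3,maxiter=600))
                         ~^^^
  File "<stdin>", line 9, in <lambda>
  File "<stdin>", line 9, in <genexpr>
  File "fit.py", line 33, in bed_score
    for y in(-.05,-.03,.03,.05): t+=score(G,press_pts(n,p,[(x,y,.028) for x in xs]))
                                            ~~~~~~~~~^^^^^^^^^^^^^^^^^^^^^^^^^^^^^^
  File "fit.py", line 28, in press_pts
    return proj(n,np.c_[p[0]+c*P[:,0]-s*P[:,1],p[1]+s*P[:,0]+c*P[:,1],P[:,2]])
  File "h.py", line 9, in proj
    c,o,M=cal(n); p=(np.atleast_2d(P)-o)@M; s=p[:,:2]/p[:,2:]; s=s*(1+c['k1']*(s**2).sum(1,keepdims=True))
          ~~~^^^
  File "h.py", line 5, in cal
    c=get_calibration(n); o=np.array(c['origin'],float); q=np.array(c['orientation'],float)
ValueError: time passes only in moves, steps and waits
```

```bash
sed -i 's/^def cal(n):/import functools\n@functools.cache\ndef cal(n):/' h.py
cat > m0.py <<'E'
from fit import *
ims={n:cv2.imread(f'pics/{n}0_raw.png') for n in('top','scene')}; G={n:grad(ims[n]) for n in ims}
raw=lambda c:(115+c[0]*.275,150+c[1]*.275)
a=atz('top',raw((110,120)),.028); b=atz('top',raw((585,102)),.028); s5=atz('top',raw((265,99)),.06); s1=atz('top',raw((488,90)),.064)
d=(b-a)[:2]; yaw=np.arctan2(d[1],d[0]); L=d/np.hypot(*d); p0=np.r_[a[:2]+.335*L,yaw]
s0=((s5-a)[:2]@L-.335+.052+(s1-a)[:2]@L-.335-.1)/2
print('init',p0.round(4),np.degrees(yaw),s0)
for ns in(['top'],['scene'],['top','scene']):
    pb,v=best(lambda p:sum(bed_score(G[n],n,p) for n in ns),p0,[.004,.004,.015])
    r,v2=best(lambda q:sum(rail_score(G[n],n,pb,q[0],dy=q[1]) for n in ns),[s0,0],[.006,.003])
    print(ns,'press',pb.round(4),np.degrees(pb[2]).round(2),round(v,1),'rail',r.round(4),round(v2,1),'stud1',np.round(w(pb,r[0]+.1,r[1]),4),'stud4',np.round(w(pb,r[0]-.014,r[1]),4))
for c in((67,286),(168,298),(246,285),(334,290),(423,305),(527,330)):
    x0=atz('top',raw(c),.03)[:2]
    print([best(lambda p:sum(sleeve_score(G[n],n,p) for n in ns),x0,[.004,.004])[0].round(4).tolist() for ns in(['top'],['scene'],['top','scene'])])
o=atz('top',(545/800*560,360/600*420),.004);print('bin',o.round(3), 'corners',[atz('top',(u*.7,v*.7),.05).round(3)[:2] for u,v in((506,326),(589,330),(584,395),(502,387))])
E
python3 m0.py
```

```text
init [ 0.5829 -0.013  -1.5243] -87.33786017424269 -0.16793555844286107
['top'] press [ 5.8760e-01  1.4000e-03 -1.5137e+00] -86.73 611.7 rail [-0.1552  0.0025] 437.2 stud1 [0.5869 0.0566] stud4 [0.5804 0.1704]
['scene'] press [ 0.5889 -0.014  -1.5173] -86.94 501.9 rail [-0.1706 -0.0005] 385.2 stud1 [0.5846 0.0565] stud4 [0.5785 0.1703]
['top', 'scene'] press [ 5.8700e-01  1.1000e-03 -1.5193e+00] -87.05 1125.1 rail [-0.1553  0.0017] 812.6 stud1 [0.5859 0.0564] stud4 [0.58   0.1703]
[[0.4533, 0.3489], [0.4515, 0.3501], [0.4522, 0.349]]
[[0.4453, 0.279], [0.4436, 0.2798], [0.4448, 0.2791]]
[[0.4554, 0.2246], [0.4538, 0.2253], [0.455, 0.2247]]
[[0.4518, 0.1628], [0.4512, 0.1639], [0.4517, 0.1631]]
[[0.4417, 0.101], [0.4413, 0.1023], [0.4416, 0.1012]]
[[0.4246, 0.0288], [0.4234, 0.0306], [0.4243, 0.0297]]
bin [ 0.4   -0.28   0.004] corners [array([ 0.456, -0.203]), array([ 0.451, -0.347]), array([ 0.34 , -0.337]), array([ 0.352, -0.196])]
```

Request:
send_rows --linear '[[0, 0, 0], [0, 0, 0], [0, 0, 0], [0, 0, 0], [0, 0, 0], [0, 0, 0], [0, 0, 0], [0, 0, 0]]' --twist '[[0, 0, 1.0], [0, 0, 1.0], [0, 0, 1.0], [0, 0, 1.0], [0, 0, 1.0], [0, 0, 1.0], [0, 0, 1.0], [0, 0, 0.305]]' --gripper '[60, 60, 60, 60, 60, 60, 60, 60]' --grip_force 40

```text
time: 1.1
ee_pos: [0.1603, 0.5259, 0.2224]
tcp_rot: [-180.0, 0.0, 89.8]
wrist_force: [-0.4, -0.6, -0.3]
opening: 0.051
grasp_force: 0.0
```

Request:
send_rows --linear '[[-0.0295, 0.0487, 0], [-0.0295, 0.0487, 0], [-0.0295, 0.0487, 0], [-0.0295, 0.0487, 0.01], [-0.0295, 0.0487, 0.01], [-0.0295, 0.0487, 0.01], [0, 0, 0.05], [0, 0, 0.05]]' --twist '[[0, 0, 0], [0, 0, 0], [0, 0, 0], [0, 0, 0], [0, 0, 0], [0, 0, 0], [0, 0, 0], [0, 0, 0]]' --gripper '[60, 60, 60, 60, 60, 60, 60, 60]'

```text
time: 2.1
ee_pos: [0.4533, 0.3484, 0.0913]
tcp_rot: [180.0, -0.0, 89.9]
wrist_force: [-0.1, 0.0, 0.1]
opening: 0.0515
grasp_force: 0.0
```

Request:
send_rows --linear '[[0, 0, 0], [0, 0, 0]]' --twist '[[0, 0, 0], [0, 0, 0]]' --gripper '[60, 60]'

```text
time: 2.35
ee_pos: [0.453, 0.3496, 0.0949]
tcp_rot: [179.9, -0.1, 90.0]
wrist_force: [1.3, -0.4, 1.7]
opening: 0.0508
grasp_force: 0.0
```

Request:
send_rows --linear '[[0, 0, 0.04], [0, 0, 0.03], [0, 0, 0.006], [0, 0, 0], [0, 0, 0], [0, 0, 0], [0, 0, 0], [0, 0, 0]]' --twist '[[0, 0, 0], [0, 0, 0], [0, 0, 0], [0, 0, 0], [0, 0, 0], [0, 0, 0], [0, 0, 0], [0, 0, 0]]' --gripper '[60, 60, 60, 60, 0, 0, 0, 0]'

```text
time: 3.35
ee_pos: [0.4533, 0.3499, 0.019]
tcp_rot: [179.9, -0.1, 90.0]
wrist_force: [-1.0, -0.5, 6.6]
opening: 0.0221
grasp_force: 38.8
```

```bash
python3 -c "
from h import *
snap('scene'); o=bot.get_obs(); print(o['ee_pos'],o['tcp_rot'],o['opening'],o['grasp_force'],o['wrist_force'],o['time'])"
```

```text
[0.45333512 0.34986131 0.0189565 ] [ 1.79873501e+02 -1.11858769e-01  9.00061464e+01] 0.02198685261306124 38.83402802981436 [-0.81248797 -0.23225582  7.09277743] 3.4
```

Request:
send_rows --linear '[[0, 0, -0.03], [0, 0, -0.05], [0, 0, -0.04], [0, 0, 0]]' --twist '[[0, 0, 0], [0, 0, 0], [0, 0, 0], [0, 0, 0]]' --gripper '[0, 0, 0, 0]'

```text
time: 3.9
ee_pos: [0.454, 0.3502, 0.1413]
tcp_rot: [179.7, -0.2, 90.0]
wrist_force: [-0.0, 0.4, -1.3]
opening: 0.0218
grasp_force: 39.3
```

```bash
python3 -c "
from h import *
im=snap('scene','s1.png'); o=bot.get_obs(); print(o['ee_pos'],o['tcp_rot'],o['opening'],o['grasp_force'],o['wrist_force'],o['time'])
c=proj('scene',o['ee_pos'])[0].astype(int);print(c)
cv2.imwrite('pics/s1c.png',cv2.resize(im[c[1]-50:c[1]+40,c[0]-60:c[0]+60,::-1],(720,540),interpolation=cv2.INTER_CUBIC))"
```

```text
[0.45330277 0.3497142  0.13890556] [ 1.79836694e+02 -1.25338821e-01  9.00022620e+01] 0.02205632343980181 39.24276189878583 [ 0.71338377 -0.76917088 -1.45864298] 3.95
[442 210]
```

View pics/s1c.png

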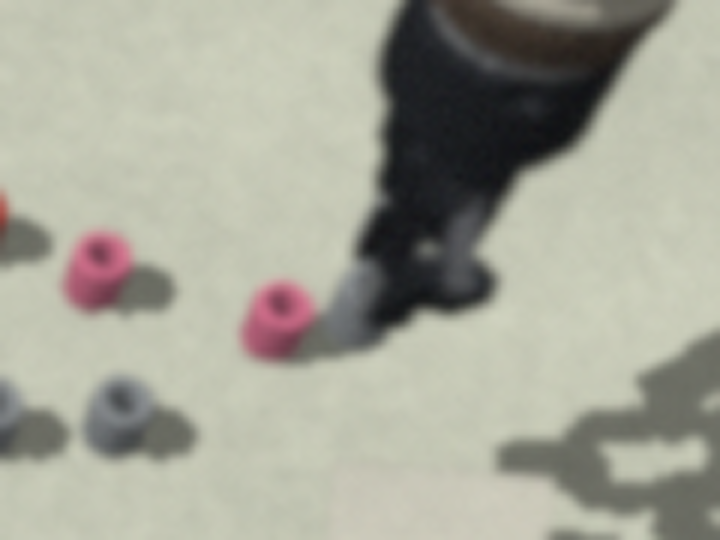

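The grey piece near crop (355,305) is either the sleeve or the front finger's pad. I'll overlay the expected sleeve outline to tell which.

```bash
python3 -c "
from fit import *
im=cv2.imread('pics/s1.png'); x0,y0,k=410,180,10
a=cv2.resize(im[y0:y0+55,x0:x0+75],None,fx=k,fy=k,interpolation=cv2.INTER_CUBIC)
b=a.copy(); p=np.array([.4533,.3497]); z=.1385-.019
D=lambda q,c:cv2.polylines(b,[(((q-[x0-.5,y0-.5])*k)).astype(np.int32)],True,c,1)
D(cyl('scene',*p,z,z+.03,.013),(0,0,255)); D(proj('scene',circ((*p,z+.03),.007)),(0,0,255))
D(proj('scene',[(p[0]+.013,p[1]-.011,.1245),(p[0]+.013,p[1]+.011,.1245),(p[0]+.013,p[1]+.011,.15),(p[0]+.013,p[1]-.011,.15)]),(0,255,0))
cv2.imwrite('pics/s1d.png',b)"
```

```text
(no output)
```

View pics/s1d.png

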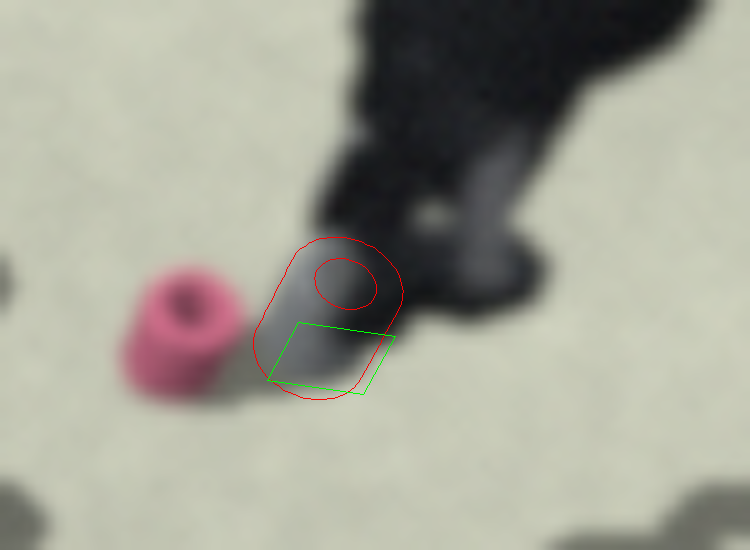

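The outline matches the held sleeve to about a millimetre and the front finger hides its right part, so the grasp is fine. The TCP x also agrees with the top camera. On to stud 4.

Request:
send_rows --linear '[[-0.0448, 0.0318, 0], [-0.0448, 0.0318, 0], [-0.0448, 0.0318, 0], [-0.0448, 0.0318, 0], [0, 0, 0.03], [0, 0, 0.018], [0, 0, 0], [0, 0, 0]]' --twist '[[0, 0, 0], [0, 0, 0], [0, 0, 0], [0, 0, 0], [0, 0, 0], [0, 0, 0], [0, 0, 0], [0, 0, 0]]' --gripper '[0, 0, 0, 0, 0, 0, 0, 0]'

```text
time: 4.95
ee_pos: [0.5796, 0.1706, 0.0896]
tcp_rot: [180.0, -0.0, 90.1]
wrist_force: [0.7, 0.5, -1.2]
opening: 0.0221
grasp_force: 39.3
```

```bash
cat > st.py <<'E'
from h import *
import sys
im=snap('scene',sys.argv[1] if len(sys.argv)>1 else None); o=bot.get_obs(); print(o['time'],o['ee_pos'].round(4),o['tcp_rot'].round(2),o['opening'].round(4),o['grasp_force'].round(1),o['wrist_force'].round(1))
E
python3 st.py s2.png; python3 -c "
from fit import *
im=cv2.imread('pics/s2.png'); c=proj('scene',[.58,.17,.06])[0]; x0,y0=(c-[40,30]).astype(int); k=10
b=cv2.resize(im[y0:y0+60,x0:x0+80],None,fx=k,fy=k,interpolation=cv2.INTER_CUBIC)
D=lambda q,c:cv2.polylines(b,[(((q-[x0-.5,y0-.5])*k)).astype(np.int32)],True,c,1)
for i in(-1,0,1): D(cyl('scene',.5785-.002*i,.1703+.038*i,.03,.064,.006,.0045),(0,255,255))
cv2.imwrite('pics/s2c.png',b)"
```

```text
Traceback (most recent call last):
  File "st.py", line 3, in <module>
    im=snap('scene',sys.argv[1] if len(sys.argv)>1 else None); o=bot.get_obs(); print(o['time'],o['ee_pos'].round(4),o['tcp_rot'].round(2),o['opening'].round(4),o['grasp_force'].round(1),o['wrist_force'].round(1))
                                                                                                                                           ^^^^^^^^^^^^^^^^^^
AttributeError: 'float' object has no attribute 'round'
```

View pics/s2c.png

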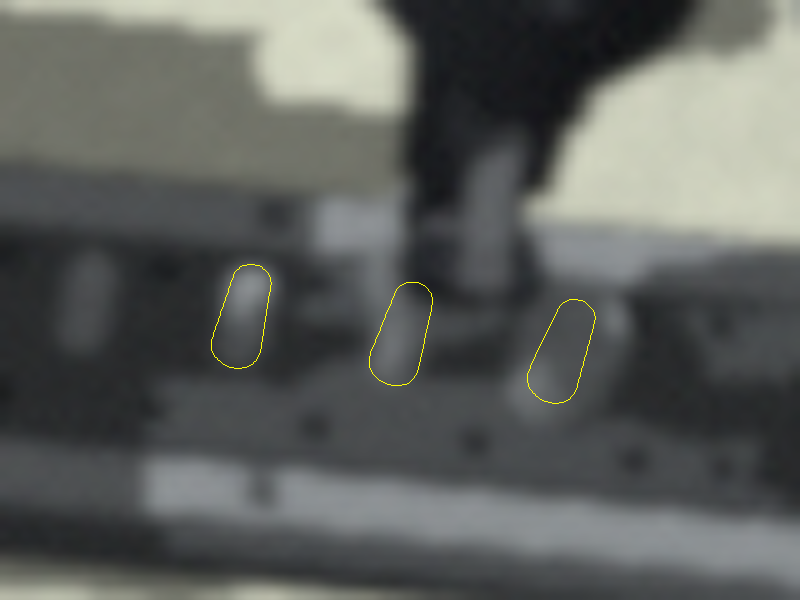

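```bash
sed -i "s/print(o\['time'\].*/print(*[(k,np.round(o[k],4).tolist()) for k in('time','ee_pos','tcp_rot','opening','grasp_force','wrist_force')])/" st.py; python3 -c "
from fit import *
c=proj('scene',[.58,.17,.06])[0]; x0,y0=(c-[40,30]).astype(int)
for P in [(.5996,.1596,.09),(.5996,.1816,.09),(.5996,.1596,.077),(.5996,.1816,.077),(.5796,.1706,.0896)]: print(P,((proj('scene',P)[0]-[x0-.5,y0-.5])*10).round())
G=grad(cv2.imread('pics/s2.png'))
im=cv2.imread('pics/s2.png'); k=10
b=cv2.resize(im[y0:y0+60,x0:x0+80],None,fx=k,fy=k,interpolation=cv2.INTER_CUBIC)
b=(255*(b/255.)**.5).astype(np.uint8)
D=lambda q,c:cv2.polylines(b,[(((q-[x0-.5,y0-.5])*k)).astype(np.int32)],True,c,1)
D(cyl('scene',.5784,.1706,.0706,.1006,.013),(0,0,255))
f=lambda s:proj('scene',[(.5796+s,.1596,.0756),(.5796+s,.1816,.0756),(.5796+s,.1816,.12),(.5796+s,.1596,.12)])
D(f(.013),(0,255,0));D(f(.028),(0,255,0))
cv2.imwrite('pics/s2d.png',b[0:420,200:700])"
```

```text
(0.5996, 0.1596, 0.09) [375. 322.]
(0.5996, 0.1816, 0.09) [471. 337.]
(0.5996, 0.1596, 0.077) [368. 347.]
(0.5996, 0.1816, 0.077) [463. 362.]
(0.5796, 0.1706, 0.0896) [430. 253.]
```

View pics/s2d.png

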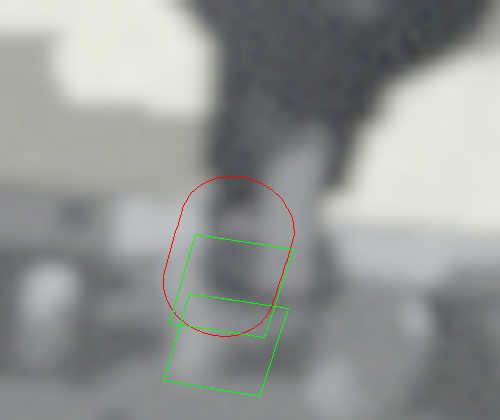

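The held sleeve and the fingers look shifted compared with the model. I'll raise the arm and turn it a quarter turn, so the sleeve shows between the fingers before I insert anything.

Request:
send_rows --linear '[[-0.01, -0.04, -0.04], [-0.01, -0.04, -0.04], [-0.01, -0.04, -0.01], [0, 0, 0], [0, 0, 0], [0, 0, 0], [0, 0, 0], [0, 0, 0]]' --twist '[[0, 0, 0], [0, 0, 0], [0, 0, 1.0], [0, 0, 1.0], [0, 0, 1.0], [0, 0, 1.0], [0, 0, 1.0], [0, 0, 1.0]]' --gripper '[0, 0, 0, 0, 0, 0, 0, 0]'

```text
time: 6.0
ee_pos: [0.4599, 0.1404, 0.1802]
tcp_rot: [180.0, -0.1, 29.7]
wrist_force: [-0.1, -0.1, 0.1]
opening: 0.022
grasp_force: 39.5
```

Request:
send_rows --linear '[[0, 0, 0], [0, 0, 0], [0, 0, 0], [0, 0, 0]]' --twist '[[0, 0, 1.0], [0, 0, 1.0], [0, 0, 1.0], [0, 0, 0]]' --gripper '[0, 0, 0, 0]'

```text
time: 6.5
ee_pos: [0.4714, 0.0629, 0.1801]
tcp_rot: [-176.7, 0.2, 5.6]
wrist_force: [0.7, 0.3, -0.6]
opening: 0.0218
grasp_force: 39.5
```

```bash
python3 st.py s3.png; python3 -c "
from fit import *
o=bot.get_obs(); P=o['ee_pos']
t=snap('top','t3.png')[:,:,::-1]; s=cv2.imread('pics/s3.png'); out=[]
for n,im,k in(('scene',s,7),('top',t,7)):
    c=proj(n,P)[0]; x0,y0=(c-[28,40]).astype(int)
    b=cv2.resize(im[y0:y0+80,x0:x0+56],None,fx=k,fy=k,interpolation=cv2.INTER_CUBIC)
    D=lambda q,c:cv2.polylines(b,[(((q-[x0-.5,y0-.5])*k)).astype(np.int32)],True,c,1)
    z=P[2]-.019
    D(cyl(n,P[0],P[1],z,z+.03,.013),(0,0,255)); out.append(b)
cv2.imwrite('pics/s3c.png',np.hstack(out))"
```

```text
('time', 6.55) ('ee_pos', [0.4713, 0.064, 0.18]) ('tcp_rot', [-176.7289, 0.2168, 5.7774]) ('opening', 0.0216) ('grasp_force', 39.546) ('wrist_force', [-0.6527, 0.5501, -0.6481])
```

View pics/s3c.png

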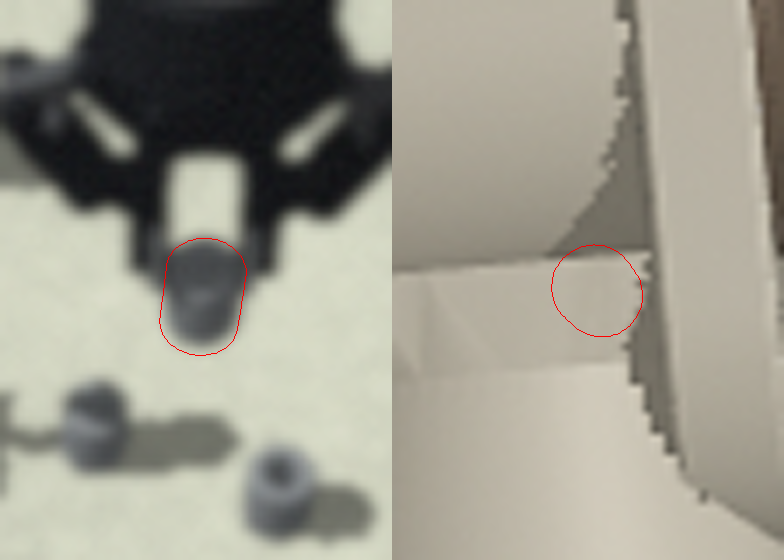

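The held sleeve (left crop, about (205,300)) hangs straight and centred between the fingertips. The quarter turn hit the last joint's range and displaced the tool, so I'm turning back.

```bash
cat > go.py <<'E'
from h import *
import sys
# go.py x y z yaw : rotation (tool, units of 10deg) from the measured pose, then the shift in tool axes after that rotation
t=list(map(float,sys.argv[1:5])); o=bot.get_obs(); R0=R.from_euler('xyz',o['tcp_rot'],degrees=True); R1=R.from_euler('xyz',[180,0,t[3]],degrees=True)
print('pose',np.round(o['ee_pos'],4),np.round(o['tcp_rot'],2),'q',np.round(o['q'],1),'open',round(float(o['opening']),4),'F',np.round(o['wrist_force'],1),'t',o['time'])
print('twist',((R0.inv()*R1).as_rotvec(degrees=True)/10).round(3),'linear',R1.inv().apply(np.array(t[:3])-o['ee_pos']).round(4))
E
python3 go.py .5804 .1707 .12 90
```

```text
pose [0.4711 0.0649 0.1799] [-176.73    0.23    5.88] q [  5.8  -5.7  -5.3  90.6   3.3 179.9] open 0.0222 F [-0.2  0.3 -0.5] t 6.6
twist [-0.283 -0.222 -8.41 ] linear [0.1058 0.1093 0.0599]
```

Request:
send_rows --linear '[[0, 0, 0], [0, 0, 0], [0, 0, 0], [0, 0, 0], [0, 0, 0], [0, 0, 0], [0, 0, 0], [0, 0, 0]]' --twist '[[-0.035, -0.028, -1.05], [-0.035, -0.028, -1.05], [-0.035, -0.028, -1.05], [-0.035, -0.028, -1.05], [-0.035, -0.028, -1.05], [-0.035, -0.028, -1.05], [-0.035, -0.028, -1.05], [-0.035, -0.028, -1.05]]' --gripper '[0, 0, 0, 0, 0, 0, 0, 0]'

```text
time: 7.6
ee_pos: [0.4709, 0.0664, 0.1795]
tcp_rot: [-179.9, 0.0, 90.4]
wrist_force: [1.2, 0.4, -0.5]
opening: 0.0219
grasp_force: 39.5
```

Request:
send_rows --linear '[[0, 0, 0], [0, 0, 0]]' --twist '[[0, 0, 0], [0, 0, 0]]' --gripper '[0, 0]'

```text
time: 7.85
ee_pos: [0.4709, 0.0657, 0.1792]
tcp_rot: [-179.9, -0.0, 89.8]
wrist_force: [-0.3, 0.1, -1.3]
opening: 0.0216
grasp_force: 39.5
```

```bash
python3 go.py .5804 .1707 .09 90
```

```text
pose [0.4709 0.0657 0.1792] [-179.89   -0.     89.76] q [ 7.9 -5.8 -5.5 90.4  0.  98.2] open 0.0216 F [-0.3  0.1 -1.3] t 7.85
twist [-0.011 -0.    -0.024] linear [0.105  0.1095 0.0892]
```

Request:
send_rows --linear '[[0.035, 0.0365, 0], [0.035, 0.0365, 0], [0.035, 0.0365, 0], [0, 0, 0.05], [0, 0, 0.035], [0, 0, 0], [0, 0, 0], [0, 0, 0]]' --twist '[[0, 0, -0.024], [0, 0, 0], [0, 0, 0], [0, 0, 0], [0, 0, 0], [0, 0, 0], [0, 0, 0], [0, 0, 0]]' --gripper '[0, 0, 0, 0, 0, 0, 0, 0]'

```text
time: 8.85
ee_pos: [0.581, 0.1703, 0.096]
tcp_rot: [180.0, -0.0, 90.1]
wrist_force: [0.6, 0.1, -0.5]
opening: 0.0216
grasp_force: 39.6
```

```bash
python3 go.py .5804 .1705 .08 90
```

```text
pose [0.581  0.1703 0.096 ] [ 1.7995e+02 -5.0000e-02  9.0110e+01] q [ 16.3  11.9   3.7  81.8   0.  106.2] open 0.0216 F [ 0.6  0.1 -0.5] t 8.85
twist [ 0.005 -0.005  0.011] linear [ 0.0002 -0.0006  0.016 ]
```

Request:
send_rows --linear '[[0, 0, 0.01], [0, 0, 0.005], [0, 0, 0.005], [0, 0, 0.003], [0, 0, 0]]' --twist '[[0, 0, 0], [0, 0, 0], [0, 0, 0], [0, 0, 0], [0, 0, 0]]' --gripper '[0, 0, 0, 0, 0]'

```text
time: 9.48
ee_pos: [0.5799, 0.1701, 0.0703]
tcp_rot: [-179.8, 0.0, 90.2]
wrist_force: [-0.7, 1.1, -0.9]
opening: 0.0217
grasp_force: 39.6
```

The sleeve went past the stud tip without force, so it is on. Lowering it to seat.

Request:
send_rows --linear '[[0, 0, 0.008], [0, 0, 0.007], [0, 0, 0.003], [0, 0, 0.002], [0, 0, 0]]' --twist '[[0, 0, 0], [0, 0, 0], [0, 0, 0], [0, 0, 0], [0, 0, 0]]' --gripper '[0, 0, 0, 0, 0]'

```text
time: 10.1
ee_pos: [0.5799, 0.1701, 0.0506]
tcp_rot: [-179.9, 0.0, 90.2]
wrist_force: [-0.7, 0.2, -1.5]
opening: 0.022
grasp_force: 39.6
```

Request:
send_rows --linear '[[0, 0, 0.001], [0, 0, 0], [0, 0, 0], [0, 0, -0.05], [0, 0, -0.02], [0.035, -0.045, 0], [0.035, -0.045, 0], [0.037, -0.045, 0]]' --twist '[[0, 0, 0], [0, 0, 0], [0, 0, 0], [0, 0, 0], [0, 0, 0], [0, 0, 0], [0, 0, 0], [0, 0, 0]]' --gripper '[0, 45, 45, 45, 60, 60, 60, 60]'

```text
time: 11.1
ee_pos: [0.4436, 0.2774, 0.1202]
tcp_rot: [-179.9, -0.0, 90.1]
wrist_force: [-0.3, 0.4, -0.0]
opening: 0.051
grasp_force: 0.0
```

```bash
cat > look.py <<'E'
from fit import *
import sys,json
tag=sys.argv[1]; sp=json.load(open('sp.json')); prev={n:cv2.imread(f'pics/{n}0_raw.png') for n in('top','scene')}
im={n:snap(n,f'{n}_{tag}.png')[:,:,::-1] for n in('top','scene')}; G={n:grad(im[n]) for n in im}
for k,p in sp.items():
    out=[]
    for n in im:
        x,v=best(lambda q:sleeve_score(G[n],n,q),p,[.004,.004]); out+=[x.round(4).tolist(),round(v)]
    print(k,p,out)
E
echo '{"B":[0.4453,0.279],"C":[0.4554,0.2246],"D":[0.4518,0.1628],"E":[0.4417,0.101],"F":[0.4246,0.0288]}' > sp.json
cat > rl.py <<'E'
from fit import *
import sys
tag=sys.argv[1]; fitn=tuple(map(int,sys.argv[2])); G={n:grad(cv2.imread(f'pics/{n}_{tag}.png')) for n in('top','scene')}
pb=np.array([.5876,-.0135,np.radians(-86.9)])
for n in G:
    r,v=best(lambda q:rail_score(G[n],n,[q[2],pb[1],pb[2]],q[0],fit=fitn),[-.17,0,.5876],[.006,0.00001,.003]); p=[r[2],pb[1],pb[2]]
    print(n,round(v),[(i+1,np.round(w(p,r[0]+x,0),4).tolist()) for i,x in enumerate((.1,.062,.024,-.014,-.052))])
E
python3 look.py a; python3 rl.py a 45; python3 go.py .4453 .279 .018 90
```

```text
B [0.4453, 0.279] [[0.4453, 0.279], 228, [0.4436, 0.2797], 264]
C [0.4554, 0.2246] [[0.4555, 0.2247], 239, [0.4538, 0.2253], 272]
D [0.4518, 0.1628] [[0.4518, 0.1628], 229, [0.451, 0.1638], 279]
E [0.4417, 0.101] [[0.4417, 0.101], 230, [0.4413, 0.1023], 281]
F [0.4246, 0.0288] [[0.4246, 0.0288], 236, [0.4233, 0.0306], 288]
top 432 [(1, [0.5864, 0.0566]), (2, [0.5843, 0.0945]), (3, [0.5823, 0.1325]), (4, [0.5802, 0.1704]), (5, [0.5781, 0.2084])]
scene 378 [(1, [0.5846, 0.0568]), (2, [0.5826, 0.0948]), (3, [0.5805, 0.1327]), (4, [0.5784, 0.1707]), (5, [0.5764, 0.2086])]
pose [0.4416 0.2793 0.1206] [-1.7986e+02 -5.0000e-02  9.0400e+01] q [ 3.220e+01  5.000e-01 -5.900e+00  8.370e+01  1.000e-01  1.218e+02] open 0.0511 F [1.4 1.1 1. ] t 11.2
twist [-0.014 -0.005  0.04 ] linear [-0.0003  0.0037  0.1026]
```

Request:
send_rows --linear '[[0.001, 0, 0.05], [0, 0, 0.03], [0, 0, 0], [0, 0, 0]]' --twist '[[0, 0, 0], [0, 0, 0], [0, 0, 0], [0, 0, 0]]' --gripper '[60, 60, 60, 60]'

```text
time: 11.7
ee_pos: [0.4455, 0.2779, 0.0414]
tcp_rot: [-180.0, -0.0, 90.1]
wrist_force: [0.0, -0.7, 0.6]
opening: 0.0512
grasp_force: 0.0
```

```bash
python3 go.py .4453 .279 .018 90
```

```text
pose [0.4455 0.2779 0.0414] [-1.7995e+02 -4.0000e-02  9.0130e+01] q [ 3.190e+01  2.000e+00 -1.310e+01  7.490e+01  1.000e-01  1.218e+02] open 0.0512 F [ 0.  -0.7  0.6] t 11.7
twist [-0.005 -0.004  0.013] linear [ 0.0011 -0.0002  0.0234]
```

Grasp B and lift.

Request:
send_rows --linear '[[0.001, 0, 0.023], [0, 0, 0], [0, 0, 0], [0, 0, 0], [0, 0, 0], [0, 0, -0.05], [0, 0, -0.05], [-0.02, 0.03, 0]]' --twist '[[0, 0, 0], [0, 0, 0], [0, 0, 0], [0, 0, 0], [0, 0, 0], [0, 0, 0], [0, 0, 0], [0, 0, 0]]' --gripper '[60, 60, 0, 0, 0, 0, 0, 0]'

```text
time: 12.7
ee_pos: [0.4764, 0.2606, 0.1226]
tcp_rot: [179.7, -0.2, 90.3]
wrist_force: [0.8, 0.6, -1.9]
opening: 0.0218
grasp_force: 39.2
```

Request:
send_rows --linear '[[-0.042, 0.035, 0], [-0.042, 0.035, 0], [-0.042, 0.0365, 0], [0, 0, 0.02], [0, 0, 0], [0, 0, 0], [0, 0, 0]]' --twist '[[0, 0, 0], [0, 0, 0], [0, 0, 0], [0, 0, 0], [0, 0, 0], [0, 0, 0], [0, 0, 0]]' --gripper '[0, 0, 0, 0, 0, 0, 0]'

```text
time: 13.58
ee_pos: [0.5818, 0.1338, 0.0978]
tcp_rot: [-180.0, -0.0, 90.2]
wrist_force: [-0.3, 0.1, -1.1]
opening: 0.022
grasp_force: 39.3
```

```bash
python3 go.py .582 .1327 .07 90
```

```text
pose [0.5818 0.1338 0.0978] [-1.7995e+02 -1.0000e-02  9.0210e+01] q [ 12.9  10.8   2.7  82.    0.  102.7] open 0.022 F [-0.3  0.1 -1.1] t 13.575
twist [-0.005 -0.001  0.021] linear [-0.0011  0.0002  0.0278]
```

Request:
send_rows --linear '[[-0.001, 0, 0.015], [0, 0, 0.008], [0, 0, 0.005], [0, 0, 0]]' --twist '[[0, 0, 0], [0, 0, 0], [0, 0, 0], [0, 0, 0]]' --gripper '[0, 0, 0, 0]'

```text
time: 14.08
ee_pos: [0.5814, 0.1321, 0.0681]
tcp_rot: [-179.8, 0.0, 90.2]
wrist_force: [-0.3, 0.5, -1.0]
opening: 0.0221
grasp_force: 39.2
```

Request:
send_rows --linear '[[0, 0, 0.01], [0, 0, 0.007], [0, 0, 0.003], [0, 0, 0]]' --twist '[[0, 0, 0], [0, 0, 0], [0, 0, 0], [0, 0, 0]]' --gripper '[0, 0, 0, 0]'

```text
time: 14.58
ee_pos: [0.5815, 0.1323, 0.0489]
tcp_rot: [-179.9, -0.0, 90.2]
wrist_force: [-0.9, 0.8, 2.4]
opening: 0.0218
grasp_force: 39.9
```

Request:
send_rows --linear '[[0, 0, 0], [0, 0, 0], [0, 0, -0.05], [0, 0, -0.02], [0.031, -0.042, 0], [0.031, -0.042, 0], [0.031, -0.042, 0], [0, 0, 0.03]]' --twist '[[0, 0, 0], [0, 0, 0], [0, 0, 0], [0, 0, 0], [0, 0, 0], [0, 0, 0], [0, 0, 0], [0, 0, 0]]' --gripper '[45, 45, 45, 60, 60, 60, 60, 60]'

```text
time: 15.58
ee_pos: [0.4546, 0.227, 0.091]
tcp_rot: [179.9, -0.1, 90.3]
wrist_force: [0.5, -0.5, -1.4]
opening: 0.0514
grasp_force: 0.0
```

Request:
send_rows --linear '[[0, 0, 0], [0, 0, 0]]' --twist '[[0, 0, 0], [0, 0, 0]]' --gripper '[60, 60]'

```text
time: 15.82
ee_pos: [0.4559, 0.2246, 0.0897]
tcp_rot: [-179.9, 0.0, 90.1]
wrist_force: [0.4, 0.1, 0.3]
opening: 0.0514
grasp_force: 0.0
```

```bash
echo '{"C":[0.4554,0.2246],"D":[0.4518,0.1628],"E":[0.4417,0.101],"F":[0.4246,0.0288]}' > sp.json; python3 look.py b; python3 rl.py b 345; python3 go.py .4555 .2248 .018 90
```

```text
C [0.4554, 0.2246] [[0.455, 0.2246], 248, [0.4472, 0.2284], 272]
D [0.4518, 0.1628] [[0.4518, 0.1628], 229, [0.451, 0.1637], 280]
E [0.4417, 0.101] [[0.4417, 0.101], 230, [0.4413, 0.1023], 283]
F [0.4246, 0.0288] [[0.4246, 0.0288], 236, [0.4233, 0.0306], 289]
top 424 [(1, [0.5861, 0.0565]), (2, [0.5841, 0.0944]), (3, [0.582, 0.1324]), (4, [0.58, 0.1703]), (5, [0.5779, 0.2083])]
scene 365 [(1, [0.5855, 0.0569]), (2, [0.5834, 0.0949]), (3, [0.5814, 0.1328]), (4, [0.5793, 0.1708]), (5, [0.5773, 0.2087])]
pose [0.4563 0.2246 0.0899] [-1.7993e+02 -2.0000e-02  9.0100e+01] q [ 26.2  -1.2 -10.9  80.3   0.  116.1] open 0.0512 F [ 0.4  0.6 -0.8] t 15.925
twist [-0.007 -0.002  0.01 ] linear [ 0.0002 -0.0008  0.0719]
```

Request:
send_rows --linear '[[0, -0.0005, 0.05], [0, 0, 0.022], [0, 0, 0], [0, 0, 0], [0, 0, 0], [0, 0, 0], [0, 0, -0.05], [0, 0, -0.05]]' --twist '[[0, 0, 0], [0, 0, 0], [0, 0, 0], [0, 0, 0], [0, 0, 0], [0, 0, 0], [0, 0, 0], [0, 0, 0]]' --gripper '[60, 60, 60, 0, 0, 0, 0, 0]'

```text
time: 16.92
ee_pos: [0.4548, 0.2247, 0.1187]
tcp_rot: [-179.9, 0.0, 90.2]
wrist_force: [0.9, 1.3, -1.0]
opening: 0.0218
grasp_force: 39.2
```

Request:
send_rows --linear '[[-0.0325, 0.032, 0], [-0.0325, 0.032, 0], [-0.0325, 0.032, 0], [-0.0325, 0.032, 0], [0, 0, 0.02], [0, 0, 0], [0, 0, 0], [0, 0, 0]]' --twist '[[0, 0, 0], [0, 0, 0], [0, 0, 0], [0, 0, 0], [0, 0, 0], [0, 0, 0], [0, 0, 0], [0, 0, 0]]' --gripper '[0, 0, 0, 0, 0, 0, 0, 0]'

```text
time: 17.92
ee_pos: [0.5834, 0.0957, 0.0979]
tcp_rot: [-180.0, -0.0, 90.2]
wrist_force: [0.1, 0.2, -1.1]
opening: 0.0215
grasp_force: 39.3
```

```bash
python3 go.py .584 .0946 .07 90
```

```text
pose [0.5834 0.0957 0.0979] [-1.7996e+02 -1.0000e-02  9.0200e+01] q [ 9.3 10.   1.8 81.9  0.  99.1] open 0.0215 F [ 0.1  0.2 -1.1] t 17.925
twist [-0.004 -0.001  0.02 ] linear [-0.0011  0.0006  0.0279]
```

Request:
send_rows --linear '[[-0.001, 0.0003, 0.015], [0, 0, 0.008], [0, 0, 0.005], [0, 0, 0]]' --twist '[[0, 0, 0], [0, 0, 0], [0, 0, 0], [0, 0, 0]]' --gripper '[0, 0, 0, 0]'

```text
time: 18.42
ee_pos: [0.5833, 0.0941, 0.0681]
tcp_rot: [-179.8, 0.0, 90.2]
wrist_force: [1.1, 0.6, -1.1]
opening: 0.022
grasp_force: 39.2
```

Passed the tip. Seat, release, move to D (0.4518, 0.163).

Request:
send_rows --linear '[[0, 0, 0.01], [0, 0, 0.007], [0, 0, 0.003], [0, 0, 0]]' --twist '[[0, 0, 0], [0, 0, 0], [0, 0, 0], [0, 0, 0]]' --gripper '[0, 0, 0, 0]'

```text
time: 18.92
ee_pos: [0.5835, 0.0943, 0.0491]
tcp_rot: [-179.9, -0.0, 90.2]
wrist_force: [-0.7, 1.5, 3.1]
opening: 0.022
grasp_force: 40.0
```

Request:
send_rows --linear '[[0, 0, 0], [0, 0, 0], [0, 0, -0.05], [0, 0, -0.02], [0.0228, -0.044, 0], [0.0228, -0.044, 0], [0.0228, -0.044, 0], [0, 0, 0.03]]' --twist '[[0, 0, 0], [0, 0, 0], [0, 0, 0], [0, 0, 0], [0, 0, 0], [0, 0, 0], [0, 0, 0], [0, 0, 0]]' --gripper '[45, 45, 45, 60, 60, 60, 60, 60]'

```text
time: 19.92
ee_pos: [0.4506, 0.1637, 0.0909]
tcp_rot: [179.9, -0.1, 90.3]
wrist_force: [1.7, 0.3, -0.1]
opening: 0.0513
grasp_force: 0.0
```

Request:
send_rows --linear '[[0, 0, 0], [0, 0, 0]]' --twist '[[0, 0, 0], [0, 0, 0]]' --gripper '[60, 60]'

```text
time: 20.18
ee_pos: [0.4518, 0.162, 0.0897]
tcp_rot: [-179.9, 0.0, 90.1]
wrist_force: [0.2, -0.5, 0.3]
opening: 0.0512
grasp_force: 0.0
```

```bash
echo '{"D":[0.4518,0.1628],"E":[0.4417,0.101],"F":[0.4246,0.0288]}' > sp.json; python3 look.py c; python3 rl.py c 2345; python3 go.py .4518 .163 .018 90
```

```text
D [0.4518, 0.1628] [[0.4515, 0.1615], 218, [0.4443, 0.1664], 281]
E [0.4417, 0.101] [[0.4417, 0.101], 230, [0.4413, 0.1023], 282]
F [0.4246, 0.0288] [[0.4246, 0.0288], 235, [0.4234, 0.0306], 288]
top 386 [(1, [0.5856, 0.0563]), (2, [0.5835, 0.0942]), (3, [0.5815, 0.1322]), (4, [0.5794, 0.1701]), (5, [0.5774, 0.2081])]
scene 343 [(1, [0.5842, 0.0566]), (2, [0.5822, 0.0945]), (3, [0.5801, 0.1324]), (4, [0.578, 0.1704]), (5, [0.576, 0.2083])]
pose [0.4522 0.162  0.0899] [-1.7993e+02 -1.0000e-02  9.0110e+01] q [ 19.7  -5.  -14.6  80.5   0.  109.6] open 0.0513 F [ 0.8  0.4 -1. ] t 20.275
twist [-0.007 -0.001  0.011] linear [ 0.001  -0.0004  0.0719]
```

Request:
send_rows --linear '[[0.001, 0, 0.05], [0, 0, 0.022], [0, 0, 0], [0, 0, 0], [0, 0, 0], [0, 0, 0], [0, 0, -0.05], [0, 0, -0.05]]' --twist '[[0, 0, 0], [0, 0, 0], [0, 0, 0], [0, 0, 0], [0, 0, 0], [0, 0, 0], [0, 0, 0], [0, 0, 0]]' --gripper '[60, 60, 60, 0, 0, 0, 0, 0]'

```text
time: 21.28
ee_pos: [0.4514, 0.1631, 0.119]
tcp_rot: [-179.9, -0.0, 90.1]
wrist_force: [1.1, 1.1, -0.8]
opening: 0.0221
grasp_force: 39.2
```

Request:
send_rows --linear '[[-0.0355, 0.0447, 0], [-0.0355, 0.0447, 0], [-0.0355, 0.0447, 0], [0, 0, 0.02], [0, 0, 0], [0, 0, 0], [0, 0, 0]]' --twist '[[0, 0, 0], [0, 0, 0], [0, 0, 0], [0, 0, 0], [0, 0, 0], [0, 0, 0], [0, 0, 0]]' --gripper '[0, 0, 0, 0, 0, 0, 0]'

```text
time: 22.15
ee_pos: [0.5859, 0.0576, 0.0981]
tcp_rot: [-180.0, -0.0, 90.2]
wrist_force: [-1.3, 0.1, -1.0]
opening: 0.0221
grasp_force: 39.4
```

```bash
python3 go.py .5857 .0564 .07 90
```

```text
pose [0.5859 0.0576 0.0981] [-179.98   -0.     90.2 ] q [ 5.6  9.6  1.4 81.8  0.  95.4] open 0.0221 F [-1.3  0.1 -1. ] t 22.15
twist [-0.002 -0.     0.02 ] linear [-0.0012 -0.0002  0.0281]
```

Request:
send_rows --linear '[[-0.001, 0, 0.015], [0, 0, 0.008], [0, 0, 0.005], [0, 0, 0]]' --twist '[[0, 0, 0], [0, 0, 0], [0, 0, 0], [0, 0, 0]]' --gripper '[0, 0, 0, 0]'

```text
time: 22.65
ee_pos: [0.5854, 0.056, 0.0681]
tcp_rot: [-179.8, 0.0, 90.2]
wrist_force: [-0.7, 0.6, -0.7]
opening: 0.022
grasp_force: 39.4
```

Request:
send_rows --linear '[[0, 0, 0.01], [0, 0, 0.007], [0, 0, 0.003], [0, 0, 0]]' --twist '[[0, 0, 0], [0, 0, 0], [0, 0, 0], [0, 0, 0]]' --gripper '[0, 0, 0, 0]'

```text
time: 23.15
ee_pos: [0.5856, 0.056, 0.049]
tcp_rot: [-179.9, 0.0, 90.2]
wrist_force: [-1.9, -0.7, 3.2]
opening: 0.0219
grasp_force: 40.0
```

Request:
send_rows --linear '[[0, 0, 0], [0, 0, 0], [0, 0, -0.05], [0, 0, -0.03], [0.05, -0.03, 0], [0.05, -0.03, 0], [0.05, -0.03, 0], [0.05, 0, 0]]' --twist '[[0, 0, 0], [0, 0, 0], [0, 0, 0], [0, 0, 0], [0, 0, 0], [0, 0, 0], [0, 0, 0], [0, 0, 0]]' --gripper '[45, 45, 45, 45, 0, 0, 0, 0]'

```text
time: 24.15
ee_pos: [0.4938, 0.2572, 0.1296]
tcp_rot: [-179.9, -0.0, 90.2]
wrist_force: [0.5, 0.3, 0.5]
opening: 0.0001
grasp_force: 0.0
```

Request:
send_rows --linear '[[0.049, -0.03, 0], [0, 0, 0], [0, 0, 0]]' --twist '[[0, 0, 0], [0, 0, 0], [0, 0, 0]]' --gripper '[0, 0, 0]'

```text
time: 24.52
ee_pos: [0.4652, 0.3046, 0.1288]
tcp_rot: [-179.9, 0.0, 90.2]
wrist_force: [0.1, 0.1, -0.4]
opening: -0.0002
grasp_force: 0.0
```

```bash
echo '{"E":[0.4417,0.101],"F":[0.4246,0.0288]}' > sp.json; python3 look.py d; python3 rl.py d 12345; python3 go.py .5704 .308 .042 90; python3 -c "
from fit import *
print('plate edge',atz('top',(395*.7,230*.7),.173),'ball',atz('top',(115+613*.275,150+303*.275),.115))
t=cv2.imread('pics/top_d.png'); s=cv2.imread('pics/scene_d.png')
a=cv2.resize(t[155:230,130:300],(800,353),interpolation=cv2.INTER_CUBIC)
b=cv2.resize(s[235:290,270:430],(800,275)[:2],interpolation=cv2.INTER_CUBIC)[:247]
cv2.imwrite('pics/d.png',np.vstack([a,b]))"
```

```text
E [0.4417, 0.101] [[0.4417, 0.101], 228, [0.4413, 0.1023], 279]
F [0.4246, 0.0288] [[0.4246, 0.0288], 235, [0.4233, 0.0306], 287]
top 405 [(1, [0.5855, 0.0562]), (2, [0.5835, 0.0941]), (3, [0.5814, 0.1321]), (4, [0.5794, 0.17]), (5, [0.5773, 0.208])]
scene 321 [(1, [0.5844, 0.0359]), (2, [0.5823, 0.0739]), (3, [0.5803, 0.1118]), (4, [0.5782, 0.1498]), (5, [0.5762, 0.1877])]
pose [0.4657 0.3038 0.1289] [-1.7988e+02  2.0000e-02  9.0080e+01] q [ 3.31e+01  5.10e+00 -2.00e-01  8.48e+01  1.00e-01  1.23e+02] open -0.0005 F [ 0.6 -0.3 -0.3] t 24.625
twist [-0.012  0.002  0.008] linear [0.0042 0.1047 0.0869]
plate edge [ 0.59555592 -0.01249812  0.173     ] ball [ 0.43827748 -0.03002253  0.115     ]
```

View pics/d.png

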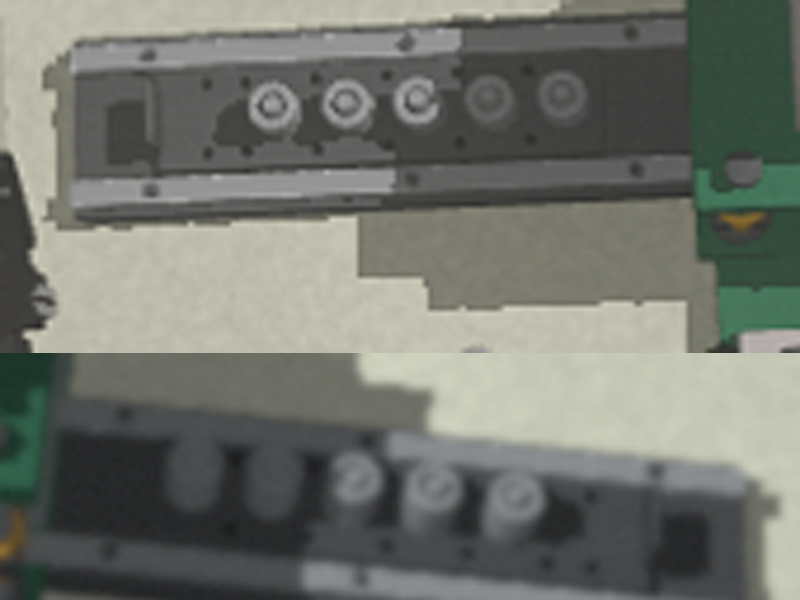

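All five studs now carry seated sleeves (rings in the top crop at x 273, 347, 417, 490 and 561). Next I push the rail by its tail flange, seen at about (155,115).

Request:
send_rows --linear '[[0.002, 0.0525, 0], [0.002, 0.0525, 0], [0, 0, 0], [0, 0, 0.03], [0, 0, 0.03], [0, 0, 0.02], [0, 0, 0.005], [0, 0, 0]]' --twist '[[0, 0, 0], [0, 0, 0], [0, 0, 0], [0, 0, 0], [0, 0, 0], [0, 0, 0], [0, 0, 0], [0, 0, 0]]' --gripper '[0, 0, 0, 0, 0, 0, 0, 0]'

```text
time: 25.62
ee_pos: [0.5702, 0.3089, 0.0444]
tcp_rot: [-179.9, -0.0, 90.1]
wrist_force: [0.1, 0.2, 0.5]
opening: -0.0
grasp_force: 0.0
```

Request:
send_rows --linear '[[-0.008, 0.0004, 0], [-0.008, 0.0004, 0], [-0.008, 0.0004, 0], [-0.008, 0.0004, 0], [-0.008, 0.0004, 0], [-0.008, 0.0004, 0]]' --twist '[[0, 0, 0], [0, 0, 0], [0, 0, 0], [0, 0, 0], [0, 0, 0], [0, 0, 0]]' --gripper '[0, 0, 0, 0, 0, 0]'

```text
time: 26.38
ee_pos: [0.5728, 0.2612, 0.0443]
tcp_rot: [-179.9, -0.1, 90.2]
wrist_force: [0.2, 5.3, 1.6]
opening: -0.0003
grasp_force: 2.6
```

Request:
send_rows --linear '[[-0.012, 0.0006, 0], [-0.015, 0.0008, 0], [-0.015, 0.0008, 0], [-0.015, 0.0008, 0], [-0.015, 0.0008, 0], [-0.015, 0.0008, 0], [-0.015, 0.0008, 0], [-0.012, 0.0006, 0]]' --twist '[[0, 0, 0], [0, 0, 0], [0, 0, 0], [0, 0, 0], [0, 0, 0], [0, 0, 0], [0, 0, 0], [0, 0, 0]]' --gripper '[0, 0, 0, 0, 0, 0, 0, 0]'

```text
time: 27.38
ee_pos: [0.579, 0.1468, 0.0441]
tcp_rot: [-179.9, -0.1, 90.2]
wrist_force: [-0.9, 5.6, 1.7]
opening: -0.0001
grasp_force: 2.8
```

Request:
send_rows --linear '[[-0.01, 0.0005, 0], [-0.01, 0.0005, 0], [-0.01, 0.0005, 0], [-0.01, 0.0005, 0], [-0.008, 0.0004, 0], [-0.008, 0.0004, 0], [-0.006, 0.0003, 0], [-0.004, 0.0002, 0]]' --twist '[[0, 0, 0], [0, 0, 0], [0, 0, 0], [0, 0, 0], [0, 0, 0], [0, 0, 0], [0, 0, 0], [0, 0, 0]]' --gripper '[0, 0, 0, 0, 0, 0, 0, 0]'

```text
time: 28.38
ee_pos: [0.5824, 0.081, 0.0441]
tcp_rot: [-179.9, -0.1, 90.2]
wrist_force: [0.6, 5.3, 3.8]
opening: -0.0002
grasp_force: 3.0
```

Request:
send_rows --linear '[[-0.004, 0.0002, 0], [-0.004, 0.0002, 0], [-0.004, 0.0002, 0], [-0.004, 0.0002, 0], [-0.004, 0.0002, 0], [-0.003, 0.0002, 0]]' --twist '[[0, 0, 0], [0, 0, 0], [0, 0, 0], [0, 0, 0], [0, 0, 0], [0, 0, 0]]' --gripper '[0, 0, 0, 0, 0, 0]'

```text
time: 29.12
ee_pos: [0.5836, 0.0582, 0.0441]
tcp_rot: [-179.9, -0.1, 90.2]
wrist_force: [-0.6, 6.8, 3.6]
opening: -0.0001
grasp_force: 3.0
```

Request:
send_rows --linear '[[-0.001, 0, 0], [-0.001, 0, 0], [-0.001, 0, 0]]' --twist '[[0, 0, 0], [0, 0, 0], [0, 0, 0]]' --gripper '[0, 0, 0]'

```text
time: 29.5
ee_pos: [0.5836, 0.0553, 0.0441]
tcp_rot: [-179.9, -0.1, 90.2]
wrist_force: [0.1, 6.0, 2.5]
opening: 0.0001
grasp_force: 3.0
```

Request:
send_rows --linear '[[-0.001, 0, 0], [-0.001, 0, 0], [-0.001, 0, 0]]' --twist '[[0, 0, 0], [0, 0, 0], [0, 0, 0]]' --gripper '[0, 0, 0]'

```text
time: 29.88
ee_pos: [0.5836, 0.0539, 0.0441]
tcp_rot: [-179.9, -0.2, 90.2]
wrist_force: [-0.3, 15.6, 3.1]
opening: 0.0001
grasp_force: 8.2
```

Request:
send_rows --linear '[[-0.001, 0, 0], [-0.001, 0, 0]]' --twist '[[0, 0, 0], [0, 0, 0]]' --gripper '[0, 0]'

```text
time: 30.12
ee_pos: [0.5836, 0.0536, 0.0442]
tcp_rot: [-179.9, -0.4, 90.3]
wrist_force: [-0.4, 26.4, 2.3]
opening: 0.0001
grasp_force: 12.5
```

The rail met the stop, with force rising from 6 N to 26 N at y 0.0536. Backing off and checking it before throwing the lever.

Request:
send_rows --linear '[[0.01, 0, 0], [0.02, 0, 0], [0, 0, -0.06], [0, 0, -0.06], [0, -0.049, 0], [-0.02, -0.049, 0], [-0.02, -0.048, 0], [0, 0, 0]]' --twist '[[0, 0, 0], [0, 0, 0], [0, 0, 0], [0, 0, 0], [0, 0, 0], [0, 0, 0], [0, 0, 0], [0, 0, 0]]' --gripper '[0, 0, 0, 0, 0, 0, 0, 0]'

```text
time: 31.12
ee_pos: [0.4356, 0.0391, 0.1646]
tcp_rot: [-179.9, 0.0, 90.1]
wrist_force: [1.1, 0.9, 0.3]
opening: 0.0002
grasp_force: 0.0
```

Request:
send_rows --linear '[[0, 0, 0], [0, 0, 0]]' --twist '[[0, 0, 0], [0, 0, 0]]' --gripper '[0, 0]'

```text
time: 31.38
ee_pos: [0.4386, 0.04, 0.1638]
tcp_rot: [-179.9, 0.0, 90.2]
wrist_force: [0.3, -0.3, 0.4]
opening: -0.0001
grasp_force: 0.0
```

```bash
python3 look.py e; python3 go.py .4375 .015 .11 90; python3 -c "
from fit import *
t=cv2.imread('pics/top_e.png'); s=cv2.imread('pics/scene_e.png')
a=cv2.resize(t[150:250,230:380],(600,400),interpolation=cv2.INTER_CUBIC)
b=cv2.resize(s[180:295,170:330],(600,431),interpolation=cv2.INTER_CUBIC)[231:431]
cv2.imwrite('pics/e.png',np.vstack([a,b]))"
```

```text
E [0.4417, 0.101] [[0.419, 0.0493], 190, [0.4413, 0.1023], 281]
F [0.4246, 0.0288] [[0.3875, 0.041], 211, [0.4233, 0.0306], 288]
pose [0.4384 0.0399 0.1636] [-1.7983e+02  2.0000e-02  9.0180e+01] q [  5.2 -10.7 -11.5  89.3  -0.   95. ] open -0.0003 F [ 0.   0.1 -0.1] t 31.475
twist [-0.017  0.002  0.018] linear [-0.0249 -0.0009  0.0536]
```

View pics/e.png

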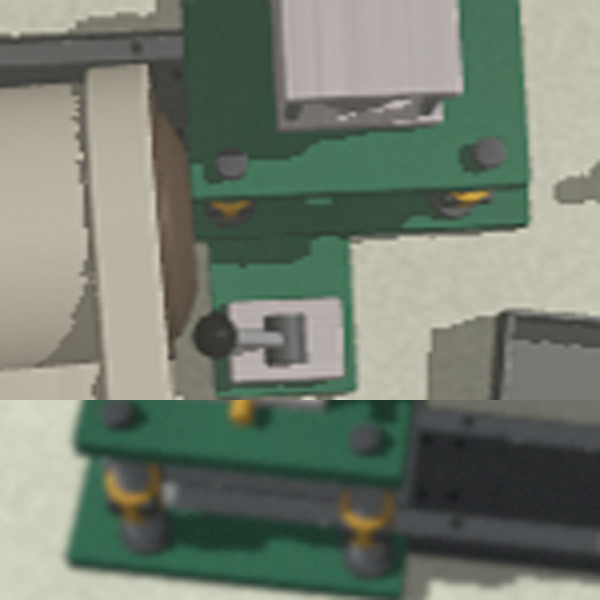

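Request:
send_rows --linear '[[-0.015, 0, 0.03], [-0.015, -0.0005, 0.0236], [0, 0, 0], [-0.012, 0, 0], [-0.012, 0.0005, 0], [-0.012, 0.0005, 0], [-0.012, 0.0005, 0], [-0.012, 0.0005, 0]]' --twist '[[0, 0, 0], [0, 0, 0], [0, 0, 0], [0, 0, 0], [0, 0, 0], [0, 0, 0], [0, 0, 0], [0, 0, 0]]' --gripper '[0, 0, 0, 0, 0, 0, 0, 0]'

```text
time: 32.48
ee_pos: [0.4428, -0.0494, 0.1198]
tcp_rot: [179.3, -0.1, 90.3]
wrist_force: [-0.4, 0.8, 1.6]
opening: 0.0001
grasp_force: 0.9
```

Request:
send_rows --linear '[[-0.012, 0.0005, 0], [-0.012, 0.0005, 0], [-0.01, 0.0005, 0], [-0.006, 0.0003, 0], [-0.004, 0.0002, 0]]' --twist '[[0, 0, 0], [0, 0, 0], [0, 0, 0], [0, 0, 0], [0, 0, 0]]' --gripper '[0, 0, 0, 0, 0]'

```text
time: 33.1
ee_pos: [0.4415, -0.0948, 0.1101]
tcp_rot: [-179.8, -0.0, 90.1]
wrist_force: [0.2, 1.5, -0.9]
opening: -0.0001
grasp_force: 0.3
```

Request:
send_rows --linear '[[-0.002, -0.001, 0], [-0.002, -0.001, 0], [-0.002, 0, 0]]' --twist '[[0, 0, 0], [0, 0, 0], [0, 0, 0]]' --gripper '[0, 0, 0]'

```text
time: 33.48
ee_pos: [0.4399, -0.0978, 0.1106]
tcp_rot: [-179.9, -0.3, 90.3]
wrist_force: [2.0, 21.2, 1.2]
opening: 0.0001
grasp_force: 9.0
```

Request:
send_rows --linear '[[-0.002, 0, 0], [-0.002, 0, 0]]' --twist '[[0, 0, 0], [0, 0, 0]]' --gripper '[0, 0]'

```text
time: 33.72
ee_pos: [0.4399, -0.0986, 0.1105]
tcp_rot: [-179.9, -0.8, 90.4]
wrist_force: [2.1, 41.8, 4.2]
opening: 0.0003
grasp_force: 17.2
```

The lever is against its stop. Backing off at once and moving above spare F.

Request:
send_rows --linear '[[0.01, 0, 0], [0.025, 0, 0], [0.02, -0.002, -0.03], [0.04, -0.01, 0], [0.04, -0.003, 0], [0, 0, 0], [0, 0, 0]]' --twist '[[0, 0, 0], [0, 0, 0], [0, 0, 0], [0, 0, 0], [0, 0, 0], [0, 0, 0], [0, 0, 0]]' --gripper '[0, 0, 0, 60, 60, 60, 60]'

```text
time: 34.6
ee_pos: [0.4244, 0.0304, 0.1405]
tcp_rot: [-179.9, 0.0, 90.2]
wrist_force: [-0.5, 0.2, -0.0]
opening: 0.0511
grasp_force: 0.0
```

```bash
python3 look.py f; python3 go.py .4246 .029 .018 90; python3 -c "
from fit import *
s=cv2.imread('pics/scene_f.png')
cv2.imwrite('pics/f.png',cv2.resize(s[160:300,170:370],(800,560),interpolation=cv2.INTER_CUBIC))"
```

```text
E [0.4417, 0.101] [[0.3948, 0.1314], 150, [0.441, 0.102], 285]
F [0.4246, 0.0288] [[0.4283, 0.0301], 172, [0.425, 0.0309], 286]
pose [0.4244 0.0299 0.1404] [-1.7987e+02  3.0000e-02  9.0110e+01] q [  4.  -12.9 -15.9  87.1  -0.   93.9] open 0.0513 F [ 0.4  0.2 -0.1] t 34.7
twist [-0.013  0.003  0.01 ] linear [-0.0009  0.0002  0.1224]
```

View pics/f.png

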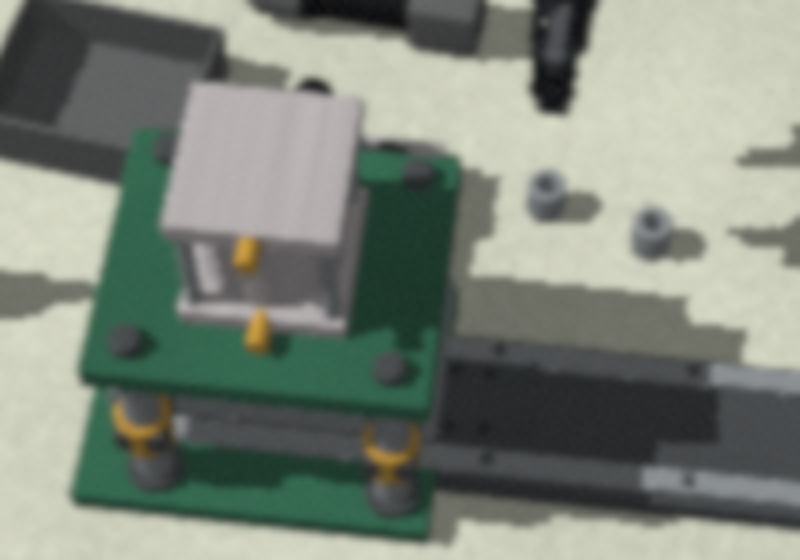

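The lever ball is thrown over, now at (310,88), and spares F and E stand at (547,195) and (652,232). Putting F in the bin.

Request:
send_rows --linear '[[-0.001, 0, 0.05], [0, 0, 0.05], [0, 0, 0.022], [0, 0, 0], [0, 0, 0], [0, 0, 0], [0, 0, 0], [0, 0, -0.05]]' --twist '[[0, 0, 0], [0, 0, 0], [0, 0, 0], [0, 0, 0], [0, 0, 0], [0, 0, 0], [0, 0, 0], [0, 0, 0]]' --gripper '[60, 60, 60, 60, 0, 0, 0, 0]'

```text
time: 35.7
ee_pos: [0.4223, 0.0294, 0.0669]
tcp_rot: [-179.6, 0.0, 90.2]
wrist_force: [0.8, 0.8, -1.1]
opening: 0.0209
grasp_force: 39.1
```

Request:
send_rows --linear '[[0, 0, -0.05], [0, 0, -0.05], [-0.055, -0.005, 0], [-0.055, -0.005, 0], [-0.055, -0.005, 0], [-0.055, -0.005, 0], [-0.054, -0.005, 0], [0, 0, 0]]' --twist '[[0, 0, 0], [0, 0, 0], [0, 0, 0], [0, 0, 0], [0, 0, 0], [0, 0, 0], [0, 0, 0], [0, 0, 0]]' --gripper '[0, 0, 0, 0, 0, 0, 0, 0]'

```text
time: 36.7
ee_pos: [0.3995, -0.2474, 0.1686]
tcp_rot: [-179.9, 0.0, 89.9]
wrist_force: [-0.1, 0.2, -1.0]
opening: 0.0211
grasp_force: 39.2
```

```bash
python3 look.py g; python3 go.py .400 -.245 .03 90
```

```text
E [0.4417, 0.101] [[0.4417, 0.101], 234, [0.441, 0.1019], 288]
F [0.4246, 0.0288] [[0.4182, 0.0427], 20, [0.4467, -0.0115], 190]
pose [ 0.4    -0.2447  0.1688] [-1.7988e+02 -1.0000e-02  9.0060e+01] q [-31.4  -6.8  -7.5  89.4  -0.1  58.5] open 0.0208 F [-0.5 -0.5 -0.1] t 36.8
twist [-0.012 -0.001  0.006] linear [-0.0003  0.      0.1388]
```

Request:
send_rows --linear '[[0, 0, 0.05], [0, 0, 0.05], [0, 0, 0.03], [0, 0, 0.008], [0, 0, 0], [0, 0, 0], [0, 0, 0], [0, 0, -0.06]]' --twist '[[0, 0, 0], [0, 0, 0], [0, 0, 0], [0, 0, 0], [0, 0, 0], [0, 0, 0], [0, 0, 0], [0, 0, 0]]' --gripper '[0, 0, 0, 0, 0, 40, 40, 40]'

```text
time: 37.8
ee_pos: [0.3979, -0.2433, 0.0881]
tcp_rot: [-179.5, -0.2, 90.1]
wrist_force: [1.0, -0.7, 0.1]
opening: 0.0342
grasp_force: 0.0
```

Request:
send_rows --linear '[[0, 0, -0.06], [0, 0, -0.02], [0.058, 0.007, 0], [0.058, 0.007, 0], [0.058, 0.007, 0], [0.058, 0.007, 0], [0.058, 0.007, 0], [0.056, 0.007, 0]]' --twist '[[0, 0, 0], [0, 0, 0], [0, 0, 0], [0, 0, 0], [0, 0, 0], [0, 0, 0], [0, 0, 0], [0, 0, 0]]' --gripper '[40, 40, 40, 60, 60, 60, 60, 60]'

```text
time: 38.8
ee_pos: [0.4414, 0.1036, 0.1714]
tcp_rot: [-180.0, -0.0, 90.2]
wrist_force: [0.5, -0.4, -0.7]
opening: 0.0511
grasp_force: 0.0
```

Request:
send_rows --linear '[[0, 0, 0], [0, 0, 0]]' --twist '[[0, 0, 0], [0, 0, 0]]' --gripper '[60, 60]'

```text
time: 39.05
ee_pos: [0.4412, 0.1016, 0.1708]
tcp_rot: [-179.9, 0.0, 90.2]
wrist_force: [-0.1, 0.1, 0.6]
opening: 0.0511
grasp_force: 0.0
```

```bash
echo '{"E":[0.4417,0.101]}' > sp.json; python3 look.py h; python3 go.py .4417 .1012 .018 90
```

```text
E [0.4417, 0.101] [[0.4627, 0.109], 227, [0.441, 0.102], 285]
pose [0.4413 0.1007 0.1707] [-1.799e+02  1.000e-02  9.007e+01] q [ 12.8  -9.   -9.3  89.8   0.  102.8] open 0.0515 F [ 0.5 -0.7  0.4] t 39.15
twist [-0.01   0.001  0.007] linear [0.0005 0.0004 0.1527]
```

Request:
send_rows --linear '[[0, 0, 0.06], [0, 0, 0.06], [0, 0, 0.0325], [0, 0, 0], [0, 0, 0], [0, 0, 0], [0, 0, 0], [0, 0, -0.05]]' --twist '[[0, 0, 0], [0, 0, 0], [0, 0, 0], [0, 0, 0], [0, 0, 0], [0, 0, 0], [0, 0, 0], [0, 0, 0]]' --gripper '[60, 60, 60, 60, 0, 0, 0, 0]'

```text
time: 40.15
ee_pos: [0.4395, 0.1011, 0.067]
tcp_rot: [-179.6, 0.1, 90.1]
wrist_force: [0.6, 0.4, -0.1]
opening: 0.021
grasp_force: 39.1
```

Request:
send_rows --linear '[[0, 0, -0.05], [0, 0, -0.052], [-0.0573, -0.006, 0], [-0.0573, -0.006, 0], [-0.0573, -0.006, 0], [-0.0573, -0.006, 0], [-0.0573, -0.006, 0], [-0.0573, -0.006, 0]]' --twist '[[0, 0, 0], [0, 0, 0], [0, 0, 0], [0, 0, 0], [0, 0, 0], [0, 0, 0], [0, 0, 0], [0, 0, 0]]' --gripper '[0, 0, 0, 0, 0, 0, 0, 0]'

```text
time: 41.15
ee_pos: [0.406, -0.2445, 0.1717]
tcp_rot: [180.0, 0.1, 90.1]
wrist_force: [1.7, -0.3, -0.0]
opening: 0.0206
grasp_force: 39.3
```

Request:
send_rows --linear '[[-0.0573, -0.006, 0], [0, 0, 0], [0, 0, 0]]' --twist '[[0, 0, 0], [0, 0, 0], [0, 0, 0]]' --gripper '[0, 0, 0]'

```text
time: 41.52
ee_pos: [0.4003, -0.2996, 0.1709]
tcp_rot: [-179.9, 0.0, 90.1]
wrist_force: [0.1, 0.6, -1.0]
opening: 0.0213
grasp_force: 39.3
```

```bash
python3 go.py .400 -.298 .03 90
```

```text
pose [ 0.4003 -0.2996  0.1709] [-1.7992e+02  2.0000e-02  9.0100e+01] q [-36.8  -2.6  -3.4  89.3  -0.1  53.1] open 0.0213 F [ 0.1  0.6 -1. ] t 41.525
twist [-0.008  0.002  0.01 ] linear [ 0.0016 -0.0003  0.1409]
```

Request:
send_rows --linear '[[0.001, 0, 0.05], [0, 0, 0.05], [0, 0, 0.03], [0, 0, 0.01], [0, 0, 0], [0, 0, 0], [0, 0, 0], [0, 0, -0.06]]' --twist '[[0, 0, 0], [0, 0, 0], [0, 0, 0], [0, 0, 0], [0, 0, 0], [0, 0, 0], [0, 0, 0], [0, 0, 0]]' --gripper '[0, 0, 0, 0, 0, 40, 40, 40]'

```text
time: 42.52
ee_pos: [0.3982, -0.2972, 0.0875]
tcp_rot: [-179.6, -0.2, 90.1]
wrist_force: [2.4, -1.7, 1.8]
opening: 0.034
grasp_force: 0.0
```

Request:
send_rows --linear '[[0, 0, -0.06], [0, 0, -0.06], [-0.02, -0.05, 0], [-0.02, -0.05, 0], [-0.02, -0.05, 0], [0, 0, 0], [0, 0, 0]]' --twist '[[0, 0, 0], [0, 0, 0], [0, 0, 0], [0, 0, 0], [0, 0, 0], [0, 0, 0], [0, 0, 0]]' --gripper '[40, 40, 40, 40, 40, 40, 40]'

```text
time: 43.4
ee_pos: [0.2507, -0.3592, 0.211]
tcp_rot: [-179.9, 0.1, 90.1]
wrist_force: [0.1, 0.3, -0.7]
opening: 0.0339
grasp_force: 0.0
```

```bash
python3 -c "
from fit import *
t=snap('top','tz.png')[:,:,::-1]; s=snap('scene','sz.png')[:,:,::-1]
a=cv2.resize(t[140:290,120:420],(800,400),interpolation=cv2.INTER_CUBIC)
b=cv2.resize(s[180:255,130:430],(800,200),interpolation=cv2.INTER_CUBIC)
a=(255*(a/255.)**.6).astype(np.uint8)
cv2.imwrite('pics/z.png',np.vstack([a,b]))"
```

```text
(no output)
```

View pics/z.png

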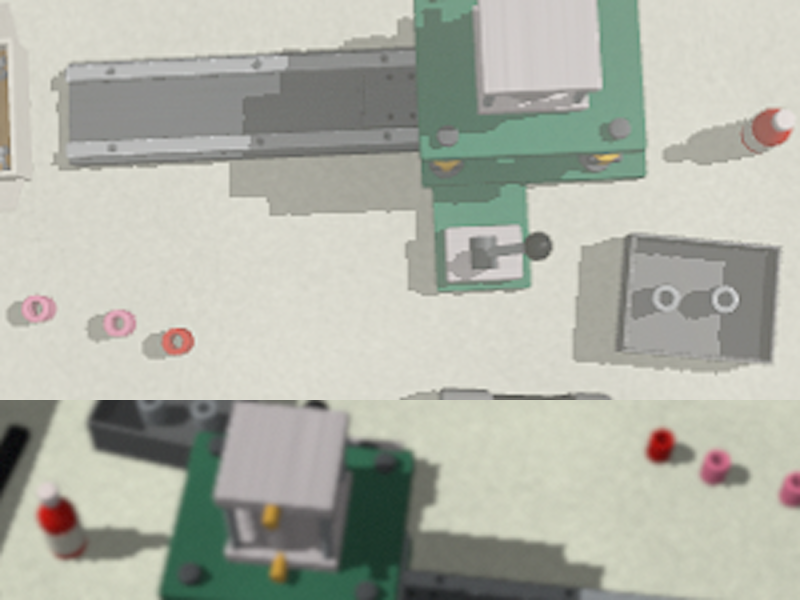

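Both leftover sleeves stand in the bin at (666,298) and (725,298), and the lever ball is over at (538,245). The rail's tail sticks out a little, with its flange at x≈365. I'll check that number, then hand in.

```bash
python3 -c "
from h import *
t=cv2.imread('pics/tz.png').mean(2); r=t[168:184,240:280].mean(0); print(r.round().astype(int).tolist())
for z in(.03,.05): print(atz('top',(120+365*.375,176),z).round(4))
print('tail expected', proj('top',[[.585,.0405,.03],[.585,.0405,.05],[.585,.0365,.05]]).round(1))"
```

```text
[66, 67, 66, 66, 66, 66, 66, 66, 65, 65, 65, 65, 66, 64, 64, 64, 60, 65, 65, 65, 65, 65, 65, 65, 64, 62, 61, 63, 65, 65, 64, 65, 64, 62, 61, 61, 61, 63, 64, 64]
[0.5872 0.0383 0.03  ]
[0.5835 0.0372 0.05  ]
tail expected [[256.  176.8]
 [255.5 175.4]
 [257.2 175.4]]
```

```bash
python3 -c "
from workcell import ticket
print(ticket.job_done())"
```

```text
the job is handed in; nothing more can be done
None
```

The job is handed in: sleeves are on all four bare studs, the rail is against the end stop, the lever is thrown fully over, and the two leftover sleeves are in the bin, though the lever push briefly reached 41.8 N at the wrist (fingertip contact) before I backed off.

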